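# Check a drawer frame for square with an extending rule and true it up

### The job

Check this drawer frame for square with the extending rule: with its eye over the near-left peg, slide its tongue out until the sprung nose presses lightly but surely on the far-right peg, then move the rule over and measure the other diagonal the same way, from the near-right peg to the far-left peg. Be gentle, so that measuring never strains the nose or shifts the frame. Leave the rule there with its eye down over the near-right peg, then shift the frame's far rail sideways until both diagonals are equal (leave it if they already are), and leave the other things where they stand.

Things in the scene. Friction and masses are not known exactly. Their poses are not given: they have to be found in the camera images.
- frame: Drawer frame of light wood on a fixed plywood board (240 deep, 340 wide, 10 mm thick). Origin: underside of the board, centre; x away from the robot, y left, z up. Near rail screwed down at x = -70 mm (30 deep, 200 long, top z = 30). Far rail parallel at x = +70. Each carries two upright pegs 160 mm apart, 12 thick, 26 tall from z = 30. Two thin side rails (top z = 18) swing along below.
- far_rail (a joint): Sideways shift of the far rail and its pegs along the frame's y, in m, positive left, at most 0.03 either way. 0: frame square, diagonals equal (4 mm or less counts as square); positive: the diagonal near right to far left is the longer. It takes about 10 N to shift and stays where left. Push it at its ends (100 mm either side of its middle) or move it by a far peg.
- far_mid (a point): Middle of the far rail (40 mm deep, 200 long, z = 18 to 24 mm), on its top; axes as the frame's. On it lies a batten (18 deep, 200 long, z = 24 to 30 mm) with the two far pegs, 80 mm either side of its middle. The batten was fixed by eye: it sits up to 10 mm nearer or farther in x than this point, which only touch or sight can tell. It stays so in use.
- peg_near_left (a point): Foot of the near-left peg, on the near rail's top face, 30 mm above the worktop. The peg rises 26 mm from it.
- peg_near_right (a point): Foot of the near-right peg, as the other.
- eye (a point): Eye of the extending rule: centre of its 17 mm hole, at the underside. x along the rule toward the nose, z up. The eye plate is 32 mm square, 8 thick; seated on the near rail it is 30 mm above the worktop, the 12 mm peg in it with play. At the start it is over the near-left peg, the rule pointing roughly at the far-right peg (rule yaw up to 0.2 rad off).
- tongue (a joint): How far the tongue is slid out of the rule, in m, 0 (home) to 0.06; friction about 1 N. The nose's front face is then 170 mm + this from the eye's centre (less what the nose is pressed in).
- knob (a point): Centre of the black upright grip on the tongue: 28 mm long along the rule, 14 wide across it, 34 tall. It is 34 mm above the rule's underside and 100 mm + tongue from the eye along the rule, near the centre of mass, so the whole rule (0.22 kg) can be carried by it. x along the rule. The stock is 28 mm wide, with a foot (20 long, 30 wide, 20 deep) below it 115 mm from the eye.
- nose: Steel crossbar at the tongue's end, 36 mm wide across the rule, 8 thick, 15 tall, centre 12 mm above the rule's underside, on a spring of 2.5 N per mm, 8 mm travel. A true reading needs over 2 N on the peg for a moment (aim at 4 to 5 N); more than 8 N strains it. Its origin lies 170 mm behind its front face, at the rule's underside: look to nose_face.
- nose_face (a point): Centre of the nose's front face; x along the rule, outward.
- egg_timer: Egg-shaped kitchen timer, 58 mm wide, 55 mm tall, stands on the board beside the frame (left or right); origin under its centre. Leave alone.
- garlic: Garlic bulb, 56 mm wide and tall, on the board at the other side; origin under its centre. Leave alone.

How it is judged (in metres and radians):
On the way, in this order (a step that is already met when the one before it is completed fails the run):
1. the rule lies with its eye over the near-left peg and its nose presses on the far-right peg (over 2 N), the far rail not yet shifted (4 mm) (horizontal distance between eye and peg_near_left below 0.006 m and height (world z) of eye below 0.036 m and contact force between nose and frame above 2 N and x of nose_face in the frame of frame above 0.03 m and y of nose_face in the frame of frame below -0.02 m and distance of far_mid from where it was at the start of the episode below 0.004 m), for 0.2 s.
2. the rule lies with its eye over the near-right peg and its nose presses on the far-left peg (over 2 N), the far rail not yet shifted (4 mm) (horizontal distance between eye and peg_near_right below 0.006 m and height (world z) of eye below 0.036 m and contact force between nose and frame above 2 N and x of nose_face in the frame of frame above 0.03 m and y of nose_face in the frame of frame above 0.02 m and distance of far_mid from where it was at the start of the episode below 0.004 m), for 0.2 s.
At the end, for the whole second after the job is handed in: The far rail is within 4 mm of square, the rule's eye is seated over the near-right peg (within 6 mm, down on the rail), and everything is at rest (value of joint far_rail between -0.004 and 0.004 m and horizontal distance between eye and peg_near_right below 0.006 m and height (world z) of eye below 0.036 m and linear speed of nose below 0.02 m/s and velocity of joint far_rail between -0.01 and 0.01 m/s); the robot touches nothing.
It fails at once if the nose is pressed on the frame with more than 8 N (contact force between nose and frame above 8 N).
It fails at once if the egg timer is displaced by more than 3 cm (distance of egg_timer from where it was at the start of the episode above 0.03 m).
It fails at once if the garlic is displaced by more than 3 cm (distance of garlic from where it was at the start of the episode above 0.03 m).
It also fails if it takes over 64 s, if anything falls off the work surface, if the arm or the gripper's body presses on something with over 40 N, if the wrist force passes 120 N, or if a joint passes its speed limit or range.

### The arm

A 7-joint arm with a two-finger parallel gripper is mounted at the origin on a cart in front of the work surface, level with it; the furniture and walls round the work are solid. World frame = base frame: x ahead of the robot, y to its left, z up, the work surface at z = 0. Lengths are in m, angles in degrees, forces in N, time in s.
With the tool pointing down it reaches from about 0.425 to 0.875 m from the base axis. Payload 4.7 kg.
Tool frame: the origin (TCP) lies at the very end of the fingers, on their centre line; the grasp point (between the pads) lies 19 mm behind it; z points along the fingers, x is the direction in which the jaws open and shut, and the axes are right-handed (so a half turn about z gives the same grasp; the last joint's range is limited). The gripper opens to 87 mm and grips with 3 to 60 N. Pads are 19 mm wide; open, the fingers measure 117 mm over their backs; the gripper's body (75 mm by 190 mm) begins 51 mm behind the grasp point.
Start: joints at [-62.389, 18.392, -4.016, 83.108, 1.295, 78.541, -3.26], TCP at [0.293, 0.58, 0.223] pointing down, gripper open.
Joint ranges: [-163.93, 163.93], [-17.29, 119.83], [-79.2, 71.16], [3.27, 140.29], [-89.18, 269.18], [5.43, 117.66], [-154.24, 154.24]. Speed limits (degrees/s): [147.25, 147.25, 180, 180, 180, 180, 180].

### API

Orientations are given as [roll, pitch, yaw] about the fixed x, y, z axes, in that order (R = Rz(yaw) Ry(pitch) Rx(roll)).
In Python, from cell import sensors, vision, env gives the robot as it stands.
- The arm moves only by the shell command python3 -m inch 'ROWS' [OPENING] [FORCE]. ROWS is a JSON object of lists of equal length, an entry for each row: "dp": the shift along the tool's x, y, z in m, a list of three; "turn": the turn about the tool's z in degrees. A call has 1 to 8 rows; each row shifts and turns the commanded pose from where the row before left it, along the tool's axes as they then stand; what a row does not reach is not made up. A row lasts 1/8 s, in which the tool goes at most 62.5 mm and 10.7 degrees, less where a joint would pass 70% of its speed; a pose out of reach is approached as far as the arm can. A call is refused whole if a number of a shift passes 0.0625 or a number of a turn 10.7, either way. A call with a gripper value outside its range is refused whole. OPENING is the closure, from -1 (fully open) to 1 (shut), set as the call begins (- or left out, the last holds). The fingers move at their own pace and stop on an object; FORCE is the grip in N (left out, the last holds). Time passes only in rows, so rows that do not move let the fingers close. It gives the time, the measured TCP pose, the force and the opening at its end, in the units of the state.
- sensors.get_obs(): the state, without advancing time (a new reading comes with each control period).
- vision.read_camera(name): name is "side" or "top" or "wrist"; returns the picture (420x560x3 uint8, blue, green, red); there is no depth.
- vision.get_calibration(name): a dict with "K" (3x3 intrinsics, pixels), "pose" (4x4, takes a point from camera to world coordinates). Camera axes: x right, y down, z forward; pixel columns grow to the right and rows downward; lengths in m; the calibration is good to about 2 mm. A picture is of the moment at which its call begins: read the wrist's pose just before it. get_calibration takes no time and is no camera call; for the wrist camera it gives the pose at the moment of the call.
- env.sign_off(): hands the job in, once; it reports no verdict.
The state is a dict: "time_s": time; "qpos": joint angles; "joint_velocities": joint speeds; "effort": joint torques, N m; "tool_pos": TCP position; "tool_rot": TCP orientation; "force": force on the tool from outside, world axes, zero at the start; "wrist_torque": the same for the moment, N m; "grip_width": finger opening in m.
Only numpy, scipy, OpenCV 4.12 (cv2) and the standard library are available. Lean on these libraries where they do the work, as an engineer would, in place of code of your own. Each camera call takes 0.05 s, during which the arm holds its last target.

## Working session

There is one attempt and no reset: what is moved stays moved. The work goes in short steps, Python scripts to look and compute and a shell command to move; the robot and the scene stay as the last step left them, time stands still between calls to the robot, and variables do not carry over. Pictures are saved under pics/ and viewed, and the job is handed in when it is done.

```bash
ls; mkdir -p pics; python3 - <<'E'
from cell import sensors, vision, env
import cv2
print(sensors.get_obs())
for n in ["top","side","wrist"]:
    c=vision.get_calibration(n); print(n,c)
    cv2.imwrite(f"pics/{n}0.png",vision.read_camera(n))
E
```

```text
pics
{'time_s': 0.0, 'qpos': array([-62.38986007,  18.43870971,  -4.015937  ,  83.17427578,
         1.2959596 ,  78.54229677,  -3.26193153]), 'joint_velocities': array([ 0.13653221, -0.12961854, -0.05254272,  0.00138789,  0.00091847,
        0.04454672,  0.01716453]), 'effort': array([-6.43753697e-05, -4.91278303e+01, -4.03972026e-01, -3.12526309e+01,
       -6.38717436e-02,  4.38043533e-02,  1.79892613e-04]), 'tool_pos': array([0.29288891, 0.57964649, 0.22147105]), 'tool_rot': array([1.79993365e+02, 1.09981801e-01, 6.31982343e+01]), 'force': array([ 0.17499484, -1.01954272,  0.51742048]), 'wrist_torque': array([ 0.00811185,  0.00522757, -0.02433665]), 'grip_width': 0.08717144104830778}
top {'K': array([[530.77625142,   0.        , 290.19462013],
       [  0.        , 530.77625142, 211.59343844],
       [  0.        ,   0.        ,   1.        ]]), 'pose': array([[ 0.02595169, -0.9939572 ,  0.10665647,  0.45355569],
       [-0.99954948, -0.02740987, -0.01222835,  0.15838913],
       [ 0.0150779 , -0.10629108, -0.99422073,  0.92565034],
       [ 0.        ,  0.        ,  0.        , 
[... 156 characters left out ...]
       ,   1.        ]]), 'pose': array([[ 0.97208543, -0.09547254,  0.21432432,  0.33128574],
       [-0.23342578, -0.48584986,  0.84229586, -0.54773183],
       [ 0.02371332, -0.86881235, -0.49457332,  0.48695524],
       [ 0.        ,  0.        ,  0.        ,  1.        ]])}
wrist {'K': array([[290.96312098,   0.        , 283.02443267],
       [  0.        , 290.96312098, 211.27547868],
       [  0.        ,   0.        ,   1.        ]]), 'pose': array([[ 0.45156258,  0.86600414,  0.21477448,  0.23552878],
       [ 0.89223838, -0.43791102, -0.11020259,  0.60989514],
       [-0.00138378,  0.2413934 , -0.97042636,  0.38448215],
       [ 0.        ,  0.        ,  0.        ,  1.        ]])}
```

View pics/top0.png

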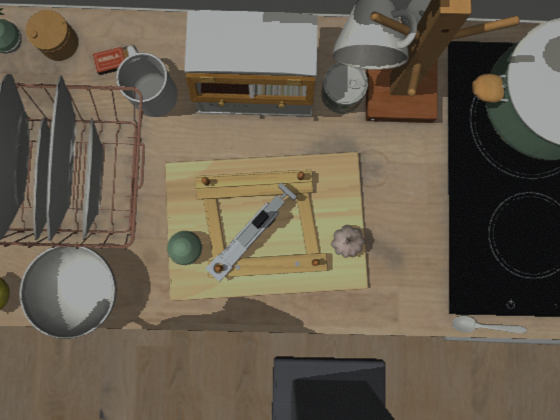

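View pics/side0.png

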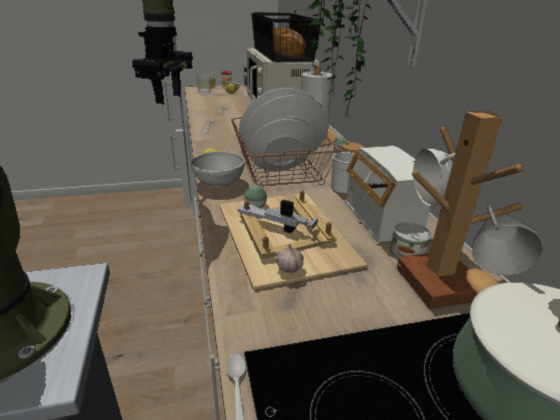

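View pics/wrist0.png

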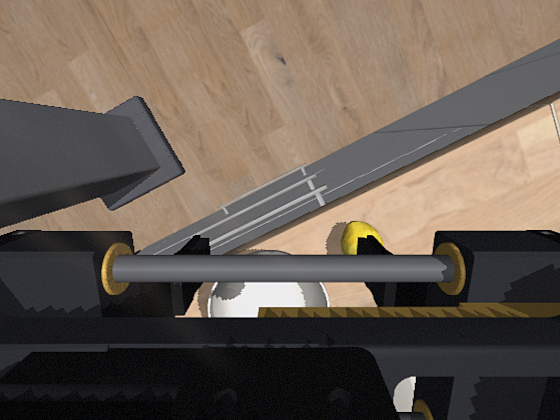

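The top view shows the board around (266,226). The rule's eye is at about (218,267) and its nose at about (288,190). The timer is on the left at (184,247) and the garlic on the right at (347,241). Next I'll enlarge the top view and locate the features.

```bash
cat > h.py <<'E'
import numpy as np, cv2
from cell import sensors, vision, env
def ray(cal,u,v):
    K,P=cal["K"],cal["pose"]
    d=P[:3,:3]@np.linalg.inv(K)@np.array([u,v,1.0]); return P[:3,3],d
def onz(cal,u,v,z):
    o,d=ray(cal,u,v); return o+d*(z-o[2])/d[2]
def proj(cal,p):
    P=cal["pose"]; q=P[:3,:3].T@(np.asarray(p)-P[:3,3]); q=cal["K"]@q; return q[:2]/q[2]
def crop(name,img,x0,y0,x1,y1,s):
    cv2.imwrite("pics/"+name,cv2.resize(img[y0:y1,x0:x1],None,fx=s,fy=s,interpolation=cv2.INTER_CUBIC))
E
python3 - <<'E'
from h import *
im=cv2.imread("pics/top0.png"); crop("top0c.png",im,160,145,360,305,4)
im=cv2.imread("pics/side0.png"); crop("side0c.png",im,210,165,370,295,5)
E
```

```text
(no output)
```

View pics/top0c.png

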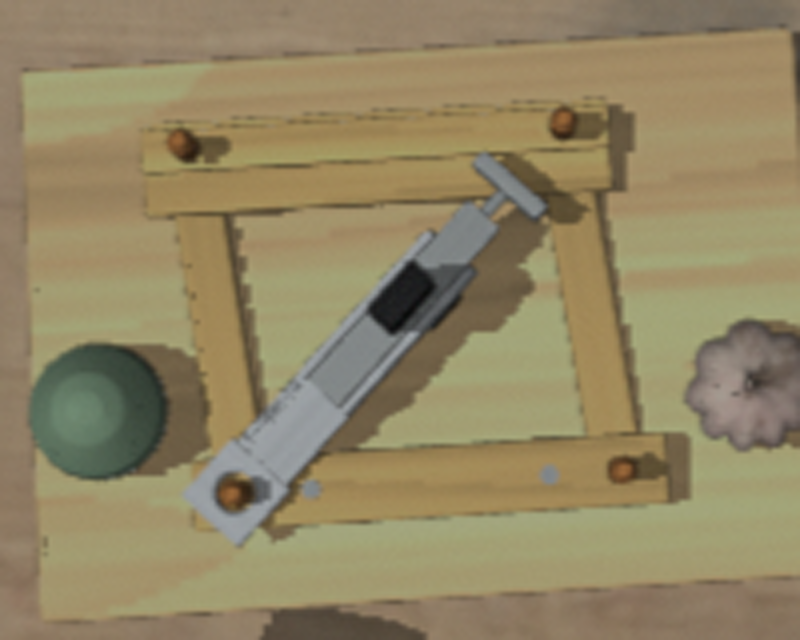

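View pics/side0c.png

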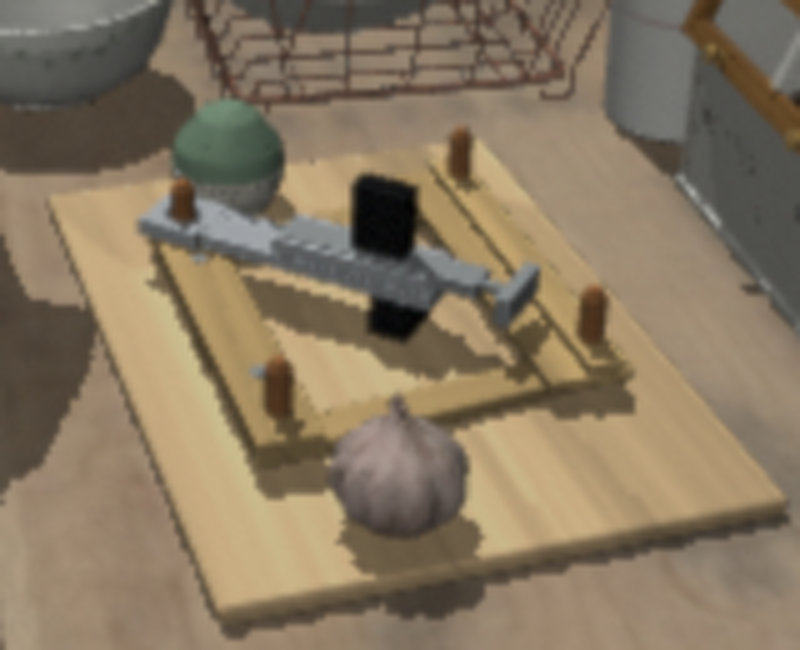

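```bash
python3 - <<'E'
from h import *
im=cv2.imread("pics/top0.png"); cal=vision.get_calibration("top")
hsv=cv2.cvtColor(im,cv2.COLOR_BGR2HSV)
sub=hsv[145:305,160:360]
for c in [(183,145),(564,122),(235,493),(622,469),(98,410)]:
    x=int(160+c[0]/4);y=int(145+c[1]/4);print(c,hsv[y,x])
m=((hsv[...,0]<=12)&(hsv[...,1]>130)&(hsv[...,2]>30)&(hsv[...,2]<190)).astype(np.uint8)
m[:145]=0;m[305:]=0;m[:,:160]=0;m[:,330:]=0
n,l,s,c=cv2.connectedComponentsWithStats(m)
P=[]
for i in range(1,n):
    if s[i,4]>20: print(s[i],c[i],onz(cal,*c[i],0.05))
# black knob
m=((hsv[...,2]<35)).astype(np.uint8);m[:145]=0;m[305:]=0;m[:,:160]=0;m[:,330:]=0
n,l,s,c=cv2.connectedComponentsWithStats(m)
for i in range(1,n):
    if s[i,4]>60:
        r=cv2.minAreaRect(np.argwhere(l==i)[:,::-1].astype(np.float32)); print(s[i],c[i],r,onz(cal,*c[i],0.08), onz(cal,*r[0],.08))
for n_,px in dict(tip_l=(160+480/4,145+158/4),tip_r=(160+541/4,145+213/4)).items(): print(n_,onz(cal,*px,0.05))
for px in [(22,70),(795,28),(42,620)]: print(onz(cal,160+px[0]/4,145+px[1]/4,0.01))
for px,w in [((98,410),.045),((745,385),.045)]: print(onz(cal,160+px[0]/4,145+px[1]/4,w))
E
```

```text
(183, 145) [ 14 157 107]
(564, 122) [ 14 159 135]
(235, 493) [ 15 159 146]
(622, 469) [ 15 158 147]
(98, 410) [ 61  46 127]
[253 211  16  17 129] [260.27131783 219.08527132] ((260.30389404296875, 219.27349853515625), (8.547883033752441, 15.906493186950684), 41.987213134765625) [0.53091368 0.19550163 0.08      ] [0.53061308 0.19543996 0.08      ]
tip_l [0.59245655 0.16579844 0.05      ]
tip_r [0.57004752 0.13978851 0.05      ]
[0.63196637 0.36704749 0.01      ]
[0.66053868 0.02925867 0.01      ]
[0.39516198 0.34652281 0.01      ]
[0.48358393 0.32055831 0.045     ]
[0.50105639 0.053157   0.045     ]
```

```bash
python3 - <<'E'
from h import *
im=cv2.imread("pics/top0.png"); cal=vision.get_calibration("top")
hsv=cv2.cvtColor(im,cv2.COLOR_BGR2HSV)
m=((hsv[...,0]<=17)&(hsv[...,1]>145)&(hsv[...,2]>30)&(hsv[...,2]<190)).astype(np.uint8)
m[:145]=0;m[305:]=0;m[:,:160]=0;m[:,330:]=0
n,l,s,c=cv2.connectedComponentsWithStats(m)
P={}
for i in range(1,n):
    if s[i,4]>12: print(s[i],c[i],onz(cal,*c[i],0.05))
for px in [(0.51,0.2)]:pass
print(proj(cal,(.5,.2,.05)))
# side view pegs by hand (top of peg) and triangulate sanity
cs=vision.get_calibration("side")
for nm,(a,b) in dict(nl=(182,185),nr=(278,362),fl=(460,132),fr=(594,290)).items():
    print(nm,onz(cs,210+a/5,165+b/5,.056))
E
```

```text
[298 173   6   6  30] [300.33333333 175.43333333] [0.60874367 0.13224979 0.05      ]
[202 178   7   7  32] [204.875 180.75 ] [0.59522361 0.29103347 0.05      ]
[312 260   7   6  27] [315.07407407 262.22222222] [0.4649527  0.10456208 0.05      ]
[215 265   7   7  34] [218.         267.82352941] [0.45166749 0.26339747 0.05      ]
[257.68826492 239.356255  ]
nl [0.45222302 0.25376298 0.056     ]
nr [0.46581128 0.09739577 0.056     ]
fl [0.59571431 0.28282854 0.056     ]
fr [0.60981649 0.12572292 0.056     ]
```

```bash
python3 -m inch '{"dp":[[-0.0297,0.0328,0],[-0.0297,0.0328,0],[-0.0297,0.0328,0],[-0.0297,0.0328,0],[-0.0297,0.0328,0],[-0.0297,0.0328,0],[-0.0297,0.0328,0],[-0.0297,0.0328,0]],"turn":[0,0,0,0,0,0,7,7]}' -- 2>&1 || true
```

```text
invalid input: not JSON, or not a number
```

```bash
python3 -m inch '{"dp":[[-0.0297,0.0328,0],[-0.0297,0.0328,0],[-0.0297,0.0328,0],[-0.0297,0.0328,0],[-0.0297,0.0328,0],[-0.0297,0.0328,0],[-0.0297,0.0328,0],[-0.0297,0.0328,0]],"turn":[0,0,0,0,0,0,0,0]}'
```

```text
time_s: 1.15
tool_pos: [0.4205, 0.2483, 0.2225]
tool_rot: [-180.0, -0.0, 63.2]
force: [-1.0, 0.1, 0.8]
grip_width: 0.0868
```

```bash
python3 -m inch '{"dp":[[0.0008,0.0407,0],[0.0008,0.0407,0],[0.0008,0.0407,0],[0,0,0.01],[0,0,0.01]],"turn":[0,0,0,6.9,6.9]}' -0.1; python3 - <<'E'
from h import *
print(sensors.get_obs()['grip_width'])
c=vision.get_calibration("wrist"); im=vision.read_camera("wrist"); cv2.imwrite("pics/w1.png",im)
print(c['pose'].round(4)); np.save("w1.npy",c['pose'])
t=vision.read_camera("top"); crop("top1.png",t,160,145,360,305,4)
E
```

```text
time_s: 1.78
tool_pos: [0.5305, 0.1963, 0.2019]
tool_rot: [-180.0, 0.0, 49.1]
force: [-0.8, 0.3, 0.3]
grip_width: 0.0497
0.049693441453627696
[[ 6.553e-01  7.331e-01  1.819e-01  4.821e-01]
 [ 7.553e-01 -6.360e-01 -1.582e-01  2.396e-01]
 [-3.000e-04  2.410e-01 -9.705e-01  3.648e-01]
 [ 0.000e+00  0.000e+00  0.000e+00  1.000e+00]]
```

View pics/w1.png

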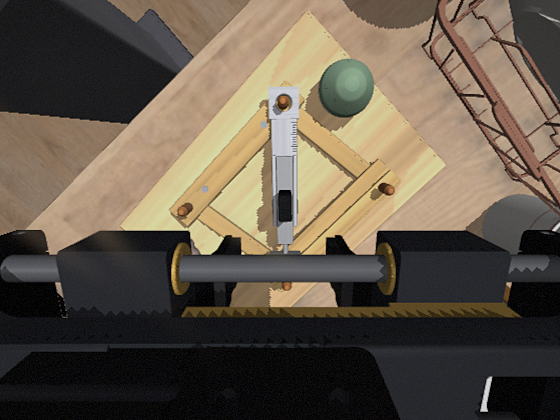

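View pics/top1.png

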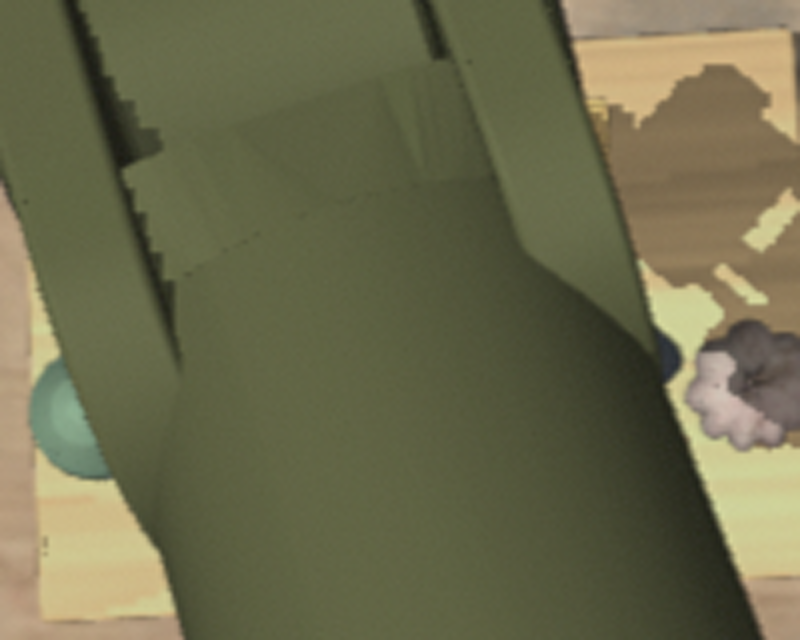

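The wrist view shows the eye peg at (284,102), the knob at (286,205), NR at (184,210), FL at (387,189) and FR at (287,286) just below the gripper bar. The top view is blocked by the arm.

```bash
python3 - <<'E'
from h import *
im=cv2.imread("pics/w1.png"); cal=dict(K=vision.get_calibration("wrist")["K"],pose=np.load("w1.npy"))
hsv=cv2.cvtColor(im,cv2.COLOR_BGR2HSV)
m=((hsv[...,0]<=17)&(hsv[...,1]>145)&(hsv[...,2]>30)&(hsv[...,2]<200)).astype(np.uint8)
k=np.zeros_like(m);k[90:300,160:410]=1;m*=k
n,l,s,c=cv2.connectedComponentsWithStats(m)
for i in range(1,n):
    if s[i,4]>25: print(s[i],c[i].round(1),onz(cal,*c[i],0.045),onz(cal,*c[i],.056))
b=((hsv[...,2]<40)).astype(np.uint8)[170:235,265:305]
n,l,s,c=cv2.connectedComponentsWithStats(b)
for i in range(1,n):
    if s[i,4]>25: print('blk',s[i],c[i]+[265,170])
print(proj(cal,(0.5305,.1963,.0)),onz(cal,286,194,.081))
big=cv2.resize(im[70:300,160:410],None,fx=3.2,fy=2.6,interpolation=cv2.INTER_CUBIC);cv2.imwrite("pics/w1c.png",big)
E
```

```text
[277  95  11  14 113] [282.4 101.6] [0.45315649 0.26367393 0.045     ] [0.45415207 0.26284679 0.056     ]
[378 183  16  12 130] [386.  188.5] [0.5972188  0.29098705 0.045     ] [0.59325887 0.28922039 0.056     ]
[178 205  10  11  81] [182.5 210.7] [0.46690324 0.10198675 0.045     ] [0.46742595 0.10672139 0.056     ]
[282 282   9   8  56] [286.3 285.6] [0.61455    0.12981586 0.045     ] [0.6099939  0.13359322 0.056     ]
blk [ 13  20  14  32 383] [284.44125326 205.31070496]
[282.32970281 191.6849911 ] [0.52388859 0.20714305 0.081     ]
```

View pics/w1c.png

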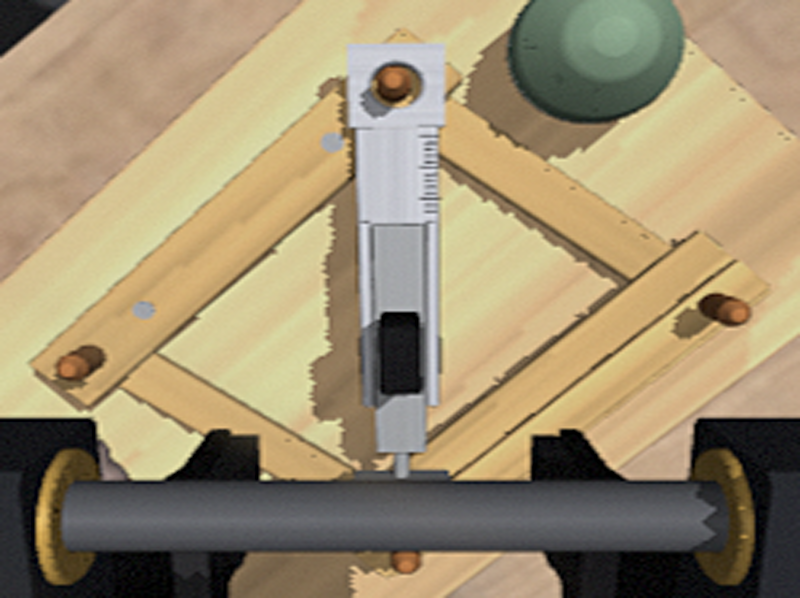

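```bash
python3 - <<'E'
from h import *
cal=dict(K=vision.get_calibration("wrist")["K"],pose=np.load("w1.npy"))
r=lambda p:np.array(p)[:2]
yaw=np.radians(49.1); tx=np.array([np.cos(yaw),np.sin(yaw)]); ty=np.array([np.sin(yaw),-np.cos(yaw)]); T=np.array([.5305,.1963])
def show(n,u,v,z):
    p=r(onz(cal,u,v,z)); d=p-T; print(n,p.round(4),'tool x %.1f y %.1f mm'%(1000*d@tx,1000*d@ty))
f=lambda a,b:(160+a/3.2,70+b/2.6)
show('knob front top edge',*f(400,393),.081)
show('knob back bottom edge',*f(401,313),.052)
show('knob top ctr?',*f(401,370),.081)
show('eye plate L',*f(348,44),.038); show('eye plate R far',*f(445,44),.038)
show('eye plate L2',*f(349,127),.038); show('R2',*f(443,127),.038)
show('hole L',*f(369,85),.038);show('hole R',*f(422,85),.038)
show('nose stub',*f(402,470),.045)
show('NLpegtop',*f(394,80),.056)
show('FRpegtop',*f(406,563),.056)
show('NRtop',*f(70,369),.056);show('FLtop',*f(737,315),.056)
E
```

```text
knob front top edge [0.5444 0.1881] tool x 2.9 y 15.8 mm
knob back bottom edge [0.5246 0.2059] tool x 3.4 y -10.7 mm
knob top ctr? [0.5376 0.1944] tool x 3.2 y 6.6 mm
eye plate L [0.4323 0.2629] tool x -13.9 y -117.9 mm
eye plate R far [0.4531 0.2869] tool x 17.8 y -117.8 mm
eye plate L2 [0.4564 0.242 ] tool x -14.0 y -86.0 mm
R2 [0.477  0.2658] tool x 17.5 y -85.9 mm
hole L [0.4485 0.2578] tool x -7.2 y -102.3 mm
hole R [0.46   0.2711] tool x 10.3 y -102.3 mm
nose stub [0.58   0.1585] tool x 3.9 y 62.2 mm
NLpegtop [0.4541 0.2639] tool x 1.1 y -102.0 mm
FRpegtop [0.6114 0.1333] tool x 5.3 y 102.4 mm
NRtop [0.468  0.1052] tool x -109.8 y 12.4 mm
FLtop [0.5987 0.291 ] tool x 116.2 y -10.5 mm
```

```bash
python3 -m inch '{"dp":[[0.003,0.002,0.04],[0,0,0.04],[0,0,0.035],[0,0,0.02],[0,0,0.012],[0,0,0]],"turn":[-1,0,0,0,0,0]}' ; python3 - <<'E'
from h import *
cv2.imwrite("pics/s2.png",vision.read_camera("side")); crop("s2c.png",cv2.imread("pics/s2.png"),210,165,370,295,5)
E
```

```text
time_s: 2.62
tool_pos: [0.5334, 0.1978, 0.0552]
tool_rot: [-180.0, 0.1, 50.5]
force: [-0.0, 0.8, -0.0]
grip_width: 0.0478
```

View pics/s2c.png

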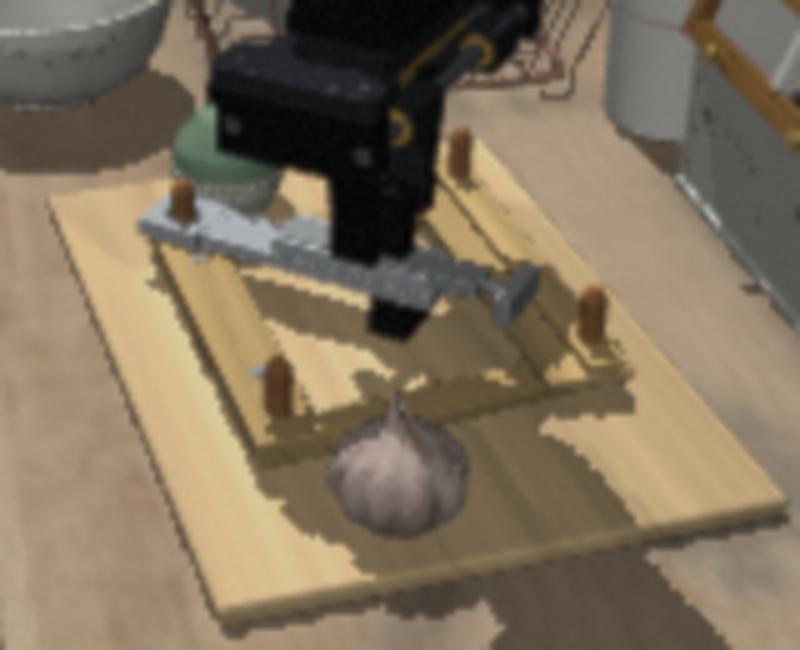

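The fingers straddle the knob. Now I'll close.

```bash
python3 -m inch '{"dp":[[0,0,0],[0,0,0],[0,0,0],[0,0,0],[0,0,0]],"turn":[0,0,0,0,0]}' 1 20; python3 - <<'E'
from h import *
o=sensors.get_obs();print(o['force'],o['wrist_torque'],o['tool_pos'])
for n in ["wrist","side"]: cv2.imwrite(f"pics/{n}3.png",vision.read_camera(n))
o=sensors.get_obs();print(o['force'],o['wrist_torque'])
crop("side3c.png",cv2.imread("pics/side3.png"),210,165,370,295,5)
E
```

```text
time_s: 3.3
tool_pos: [0.5336, 0.1977, 0.0556]
tool_rot: [-180.0, 0.0, 50.4]
force: [-1.1, 0.1, 0.1]
grip_width: 0.0137
[-1.05954033  0.11510153  0.06107315] [-0.20760246  0.03562193 -0.00630372] [0.53364702 0.19767761 0.05560172]
[-1.08467331 -0.11074682  1.01016815] [-0.18397556  0.15099381 -0.02783109]
```

View pics/wrist3.png

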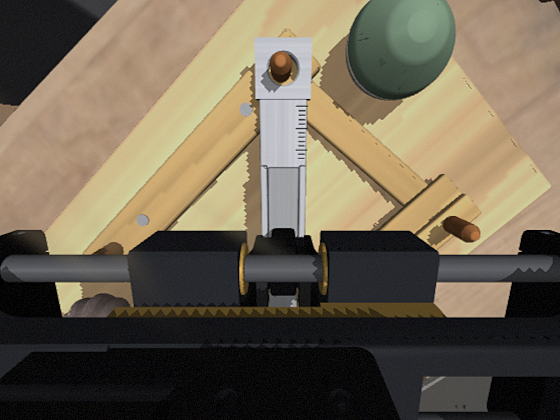

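View pics/side3c.png

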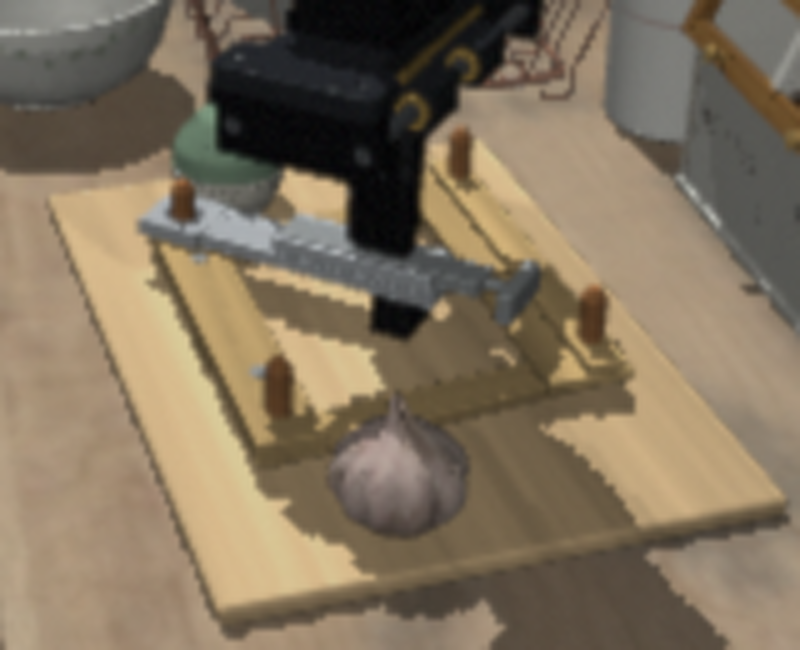

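The grip holds on the knob. In the wrist view the eye hole is around the peg at (284,67). I'll slide out most of the expected 26 mm or so.

```bash
cat > avg.py <<'E'
from h import *
import sys
F=[];M=[]
for i in range(int(sys.argv[1])):
    o=sensors.get_obs();F.append(o['force']);M.append(o['wrist_torque']);im=vision.read_camera(sys.argv[2])
F=np.array(F);y=np.radians(o['tool_rot'][2]);tx=np.array([np.cos(y),np.sin(y),0]);ty=np.array([np.sin(y),-np.cos(y),0])
print('F mean',F.mean(0).round(2),'tool x %.2f y %.2f  sd %.2f'%(F.mean(0)@tx,F.mean(0)@ty,(F@ty).std()),'M',np.mean(M,0).round(3),o['tool_pos'].round(4),o['tool_rot'].round(2),o['time_s'],o['grip_width'])
cv2.imwrite("pics/"+sys.argv[3]+".png",im)
if sys.argv[2]=="side": crop(sys.argv[3]+"c.png",im,210,165,370,295,5)
E
python3 -m inch '{"dp":[[0,0.004,0],[0,0.005,0],[0,0.005,0],[0,0.004,0],[0,0,0],[0,0,0]],"turn":[0,0,0,0,0,0]}'; python3 avg.py 8 side s4
```

```text
time_s: 4.15
tool_pos: [0.548, 0.1858, 0.0556]
tool_rot: [179.9, -0.0, 50.4]
force: [-0.2, -2.3, 1.4]
grip_width: 0.0139
F mean [-0.07 -2.04  1.3 ] tool x -1.62 y 1.25  sd 0.39 M [-0.49   0.103 -0.01 ] [0.5476 0.1862 0.0556] [1.7999e+02 1.0000e-02 5.0400e+01] 4.5 0.013886066159417445
```

View pics/s4c.png

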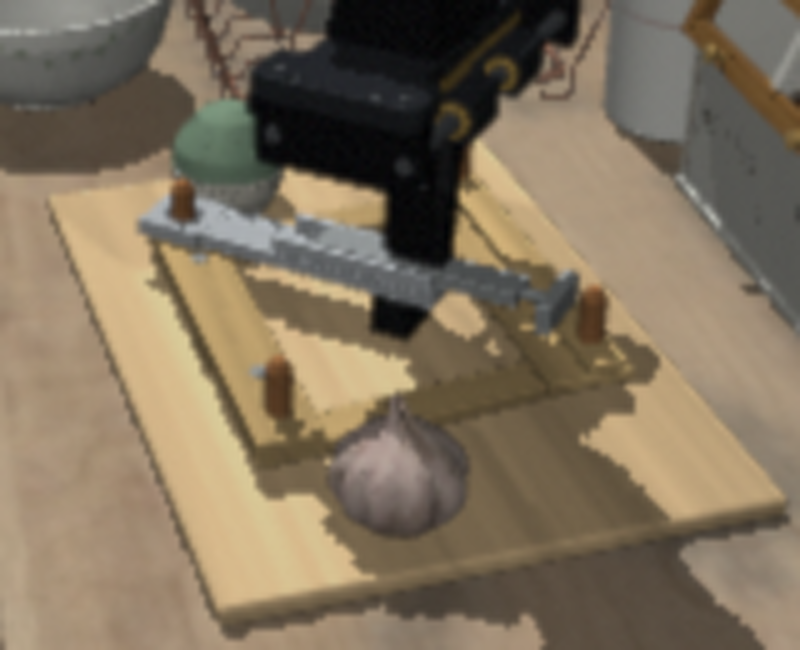

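```bash
python3 -m inch '{"dp":[[0,0.002,0],[0,0.002,0],[0,0,0]],"turn":[0,0,0]}'; python3 avg.py 5 side s5
```

```text
time_s: 4.92
tool_pos: [0.5506, 0.1838, 0.0556]
tool_rot: [-180.0, 0.0, 50.4]
force: [-1.9, -2.1, 2.5]
grip_width: 0.0141
F mean [-2.08 -1.82  2.91] tool x -2.73 y -0.44  sd 0.46 M [-0.412  0.576  0.028] [0.5506 0.1838 0.0556] [-1.80e+02  1.00e-02  5.04e+01] 5.125 0.013871266671550838
```

View pics/s5c.png

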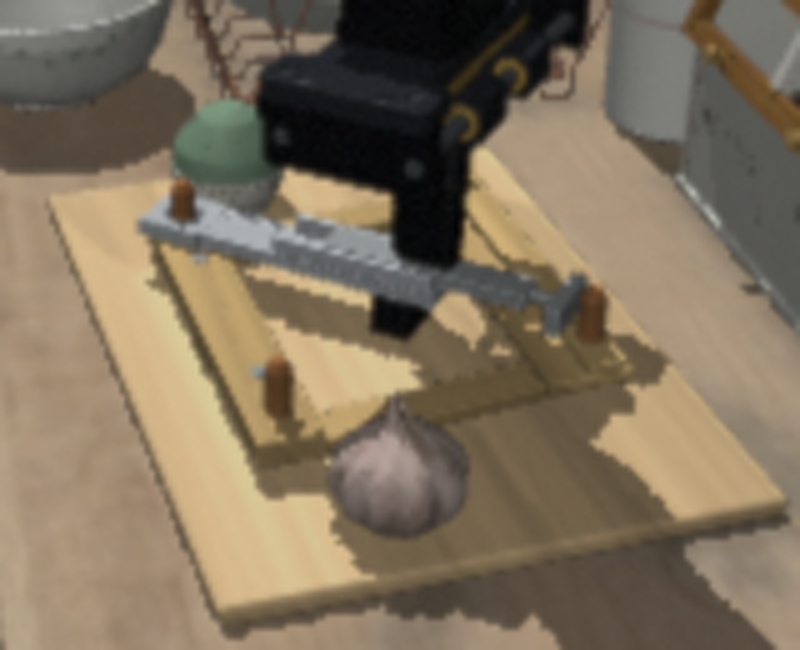

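The nose at (570,305) in the crop is nearly touching the peg at (594,315). I'll creep in.

```bash
python3 -m inch '{"dp":[[0,0.001,0],[0,0.001,0],[0,0,0]],"turn":[0,0,0]}'; python3 avg.py 5 side s6
```

```text
time_s: 5.55
tool_pos: [0.5523, 0.1824, 0.0556]
tool_rot: [180.0, -0.0, 50.4]
force: [-2.8, -2.6, 3.2]
grip_width: 0.014
F mean [-2.05 -2.07  2.93] tool x -2.90 y -0.26  sd 0.31 M [-0.487  0.589  0.038] [0.5523 0.1824 0.0555] [179.99   0.    50.39] 5.75 0.014123083409904164
```

View pics/s6c.png

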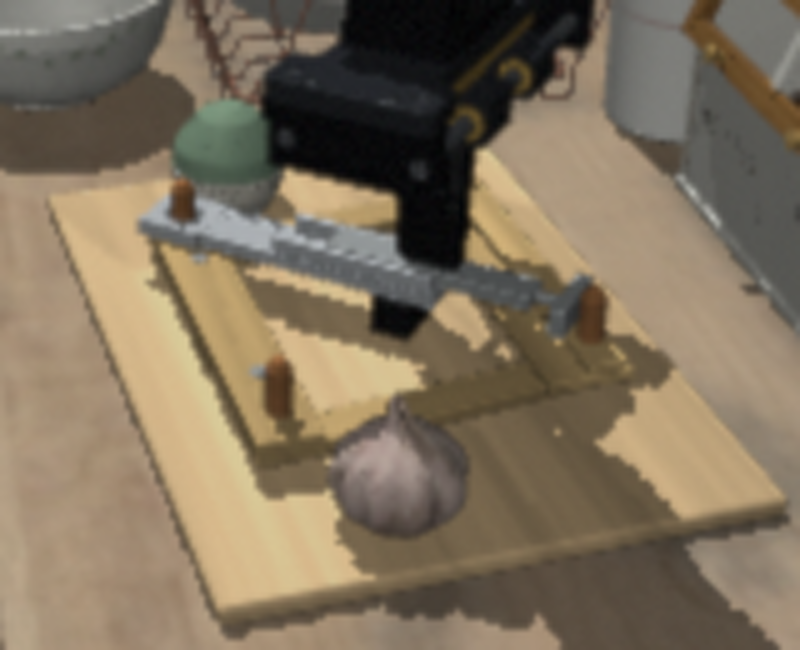

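```bash
python3 -m inch '{"dp":[[0,0.001,0],[0,0,0]],"turn":[0,0]}'; python3 avg.py 5 side s7; python3 -m inch '{"dp":[[0,0.001,0],[0,0,0]],"turn":[0,0]}'; python3 avg.py 5 side s8
```

```text
time_s: 6.05
tool_pos: [0.553, 0.1819, 0.0556]
tool_rot: [-180.0, -0.0, 50.4]
force: [-3.7, -2.3, 2.7]
grip_width: 0.0141
F mean [-2.27 -1.97  2.78] tool x -2.96 y -0.49  sd 0.73 M [-0.488  0.692  0.059] [0.553  0.1819 0.0556] [180.   -0.   50.4] 6.25 0.01402469345232191
time_s: 6.55
tool_pos: [0.5536, 0.1814, 0.0555]
tool_rot: [-180.0, 0.0, 50.4]
force: [-3.4, -1.0, 2.6]
grip_width: 0.0139
F mean [-3.43 -1.42  2.91] tool x -3.28 y -1.74  sd 0.22 M [-0.4    0.898  0.054] [0.5536 0.1814 0.0555] [-1.7998e+02  1.0000e-02  5.0410e+01] 6.75 0.013898047489065028
```

View pics/s8c.png

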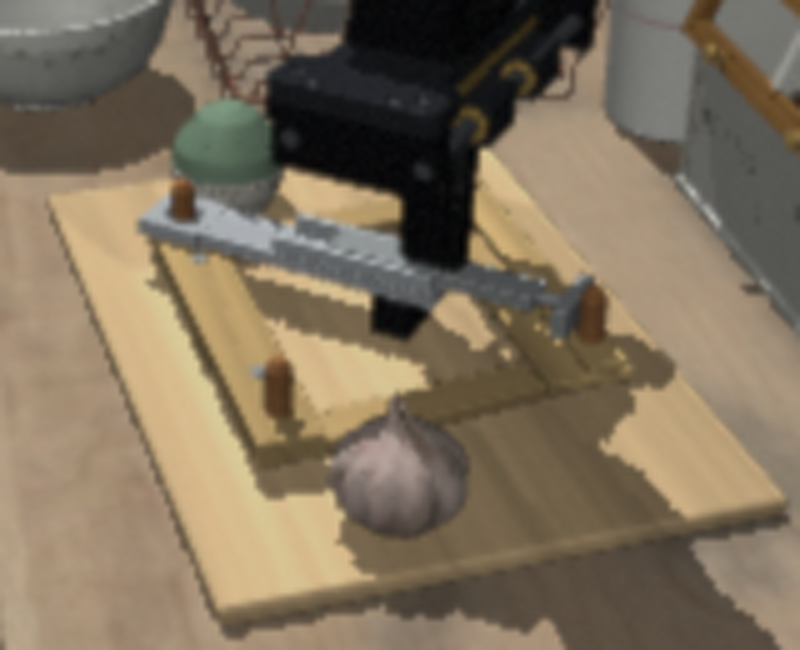

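```bash
python3 -m inch '{"dp":[[0,0.0007,0],[0,0,0]],"turn":[0,0]}'; python3 avg.py 6 side s9
```

```text
time_s: 7.05
tool_pos: [0.554, 0.1811, 0.0555]
tool_rot: [-180.0, 0.0, 50.4]
force: [-4.3, -0.6, 4.7]
grip_width: 0.014
F mean [-4.63 -0.78  4.03] tool x -3.55 y -3.07  sd 0.38 M [-0.229  1.227  0.029] [0.5541 0.181  0.0555] [-1.7998e+02  1.0000e-02  5.0410e+01] 7.3 0.01388481823086666
```

```bash
python3 -m inch '{"dp":[[0,0.0007,0],[0,0,0],[0,0,0]],"turn":[0,0,0]}'; python3 avg.py 8 wrist w10
```

```text
time_s: 7.72
tool_pos: [0.5544, 0.1807, 0.0555]
tool_rot: [-180.0, 0.0, 50.4]
force: [-6.6, -0.4, 3.3]
grip_width: 0.0139
F mean [-5.67 -0.06  4.49] tool x -3.66 y -4.34  sd 0.51 M [-0.16   1.371  0.035] [0.5545 0.1808 0.0555] [-1.7996e+02  1.0000e-02  5.0410e+01] 8.075 0.013674426849653608
```

View pics/w10.png

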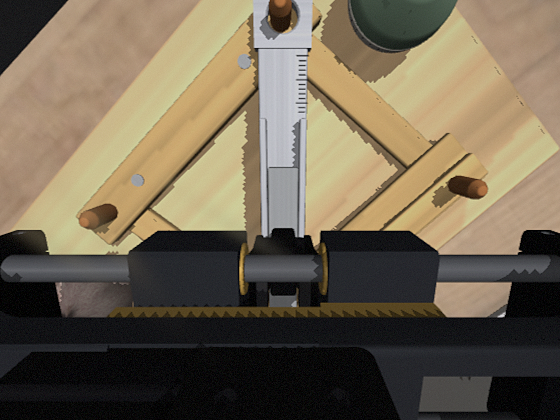

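```bash
python3 -m inch '{"dp":[[0,0.0003,0],[0,0,0],[0,0,0],[0,0,0]],"turn":[0,0,0,0]}'; python3 avg.py 6 side s11
```

```text
time_s: 8.62
tool_pos: [0.5545, 0.1807, 0.0555]
tool_rot: [-179.9, 0.0, 50.4]
force: [-4.7, -0.6, 5.2]
grip_width: 0.0142
F mean [-5.4 -0.1  4.9] tool x -3.52 y -4.10  sd 0.40 M [-0.109  1.447  0.026] [0.5545 0.1807 0.0555] [-1.7994e+02  2.0000e-02  5.0420e+01] 8.875 0.01391623112167436
```

View pics/s11c.png

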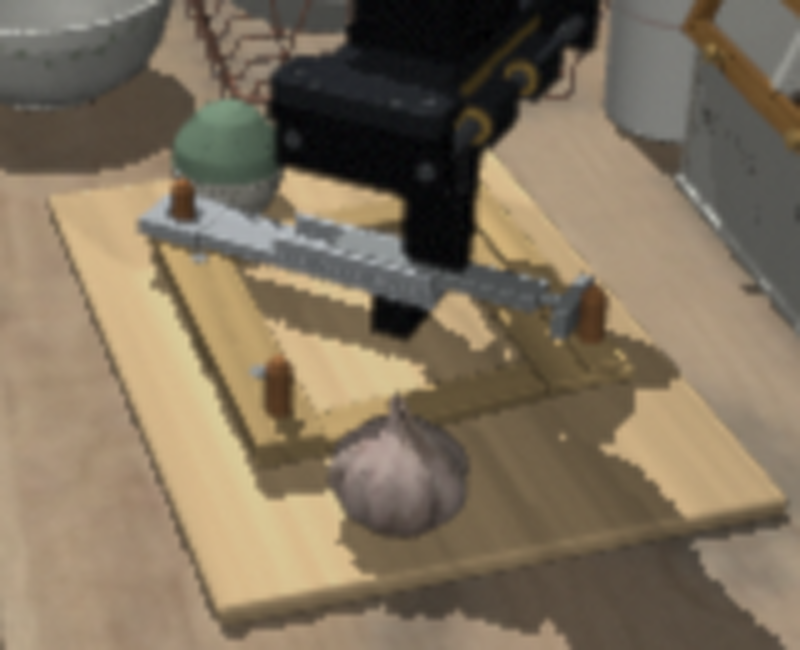

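The first diagonal held at about 4 N for over half a second, and the side view shows the eye seated. Now I'll back the tongue home, grip firmer and lift.

```bash
python3 -m inch '{"dp":[[0,-0.005,0],[0,-0.006,0],[0,-0.006,0],[0,-0.005,0],[0,-0.003,0],[0,-0.001,0],[0,0,0]],"turn":[0,0,0,0,0,0,0]}' 1 45; python3 avg.py 3 side s12; python3 -m inch '{"dp":[[0,0,-0.004],[0,0,-0.01],[0,0,-0.014],[0,0,-0.016],[0,0,-0.016],[0,0,-0.01],[0,0,0]],"turn":[0,0,0,0,0,0,0]}'; python3 avg.py 2 side s13; python3 avg.py 1 wrist w13
```

```text
time_s: 9.8
tool_pos: [0.535, 0.1971, 0.0556]
tool_rot: [-180.0, -0.0, 50.4]
force: [0.9, 0.2, -1.8]
grip_width: 0.0136
F mean [ 0.83  0.67 -1.39] tool x 1.04 y 0.21  sd 0.47 M [ 0.109 -0.14   0.008] [0.5351 0.1971 0.0556] [-1.7998e+02 -3.0000e-02  5.0400e+01] 9.9 0.013840253135626477
time_s: 10.82
tool_pos: [0.5357, 0.1971, 0.1268]
tool_rot: [180.0, -0.1, 50.4]
force: [-0.2, 0.3, -2.3]
grip_width: 0.0135
F mean [ 0.11  0.31 -2.68] tool x 0.31 y -0.12  sd 0.20 M [-0.086 -0.046  0.037] [0.5351 0.1968 0.1259] [ 1.7999e+02 -3.0000e-02  5.0400e+01] 10.875 0.014264310779457005
F mean [-0.21 -0.41 -2.72] tool x -0.45 y 0.10  sd 0.00 M [-0.059 -0.022 -0.003] [0.5347 0.1967 0.1253] [-1.7998e+02  3.0000e-02  5.0410e+01] 10.925 0.013524500713582629
```

View pics/s13c.png

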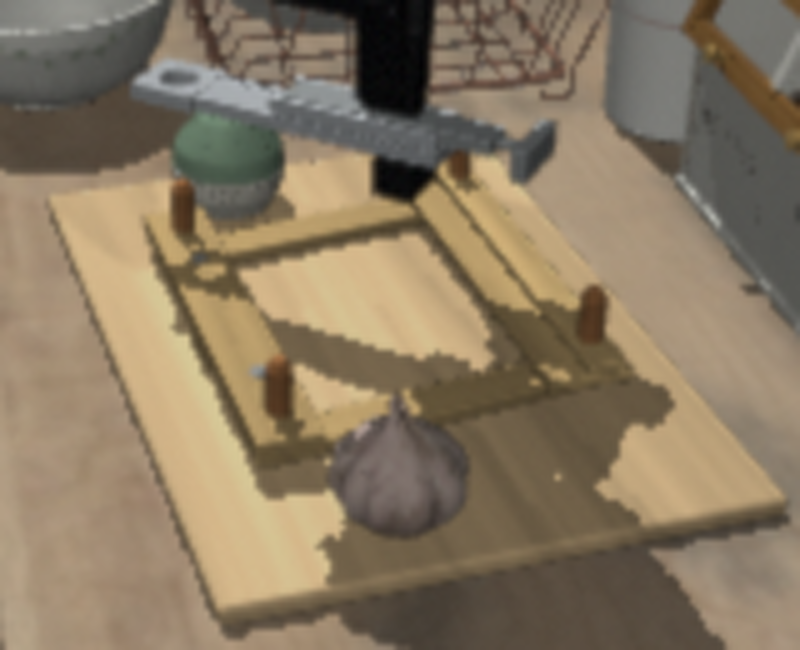

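View pics/w13.png

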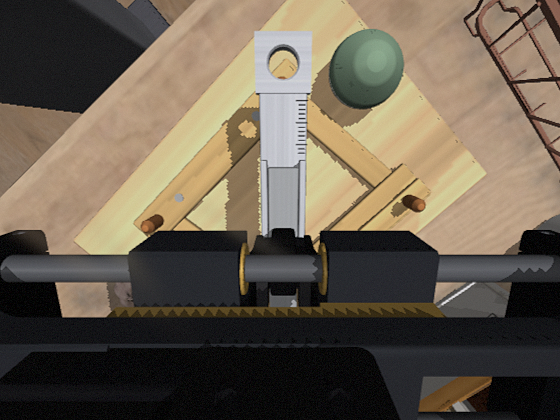

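The rule is lifted level. In the wrist view the hole is at (284,62) and the bare NL peg shows on the frame. I'll work out the eye's position in the tool frame and where the tool must go.

```bash
python3 - <<'E'
from h import *
cal=vision.get_calibration("wrist"); o=sensors.get_obs(); T=o['tool_pos'];y=np.radians(o['tool_rot'][2])
tx=np.array([np.cos(y),np.sin(y)]);ty=np.array([np.sin(y),-np.cos(y)])
im=cv2.imread("pics/w13.png"); crop("w13c.png",im,240,20,330,110,6)
z=.030+.0705+.008
for u,v in [(284,62),(255,31),(312,31),(313,93),(255,93)]:
    p=onz(cal,u,v,z)[:2]-T[:2]; print((u,v),(1000*np.array([p@tx,p@ty])).round(1))
print(T,np.degrees(y),o['qpos'])
# NR, FL refit from this view too: peg tops
E
```

```text
(284, 62) [   1.6 -107.1]
(255, 31) [ -14.4 -122.7]
(312, 31) [  17.  -122.7]
(313, 93) [ 18.3 -90.8]
(255, 93) [-15.2 -90.8]
[0.53455497 0.1965755  0.12492573] 50.4007890179769 [-36.70438716  12.68936561  15.72318046 102.33110921  -3.74243071
  65.55457026  30.60850333]
```

View pics/w13c.png

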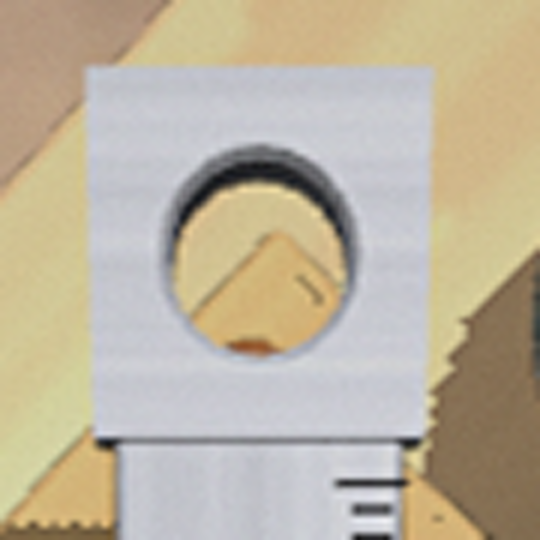

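```bash
python3 -m inch '{"dp":[[0,0,0],[0,0,0],[0,0,0],[0,0,0],[0,0,0],[0,0,0],[0,0,0]],"turn":[-5,-10,-10,-10,-10,-10,-10]}'; python3 -m inch '{"dp":[[0,0,0],[0,0,0],[0,0,0],[0,0,0],[0,0,0]],"turn":[-10,-10,-6.5,-3,0]}'; python3 avg.py 1 side s14; python3 avg.py 1 wrist w14; python3 - <<'E'
from h import *
cal=vision.get_calibration("wrist"); o=sensors.get_obs(); np.save("w14.npy",cal['pose']); print(o['tool_pos'],o['tool_rot'],o['qpos'].round(1))
E
```

```text
time_s: 11.85
tool_pos: [0.5345, 0.1965, 0.1246]
tool_rot: [-179.9, -0.0, 115.7]
force: [0.7, -0.5, -2.6]
grip_width: 0.0139
time_s: 12.48
tool_pos: [0.5346, 0.1965, 0.1248]
tool_rot: [-179.9, -0.0, 144.9]
force: [0.3, -0.1, -3.0]
grip_width: 0.0138
F mean [ 0.3  -0.08 -3.04] tool x -0.29 y 0.11  sd 0.00 M [ 0.105  0.068 -0.003] [0.5346 0.1965 0.1248] [-1.7993e+02 -5.0000e-02  1.4486e+02] 12.475 0.013823375494133523
F mean [-0.5   0.61 -3.34] tool x 0.76 y 0.22  sd 0.00 M [ 0.115  0.027 -0.013] [0.5347 0.1966 0.1249] [-1.7994e+02 -4.0000e-02  1.4483e+02] 12.525 0.013669013361192106
[0.53475073 0.19664355 0.12504586] [-1.79958558e+02 -3.02584800e-02  1.44837775e+02] [-28.   12.6   5.8 102.   -1.4  65.6 123.1]
```

View pics/s14c.png

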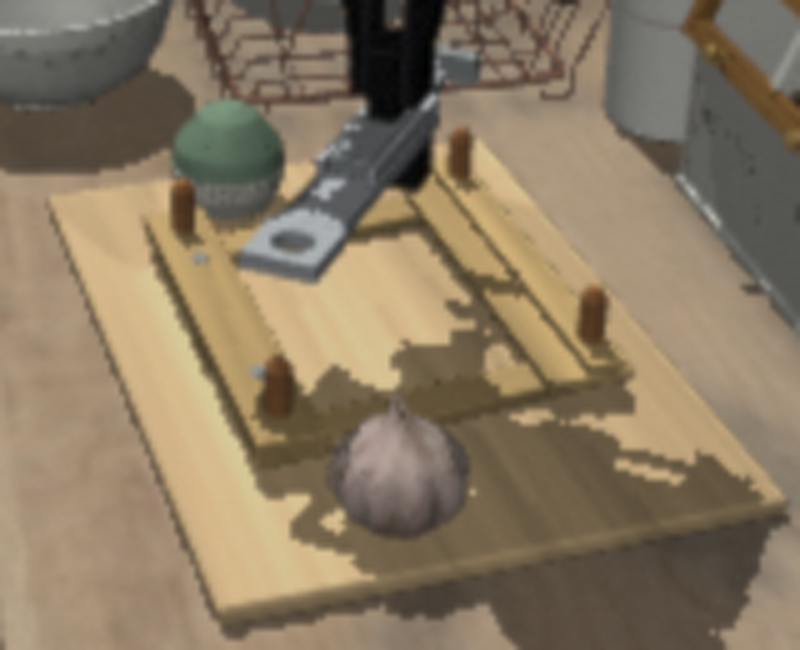

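View pics/w14.png

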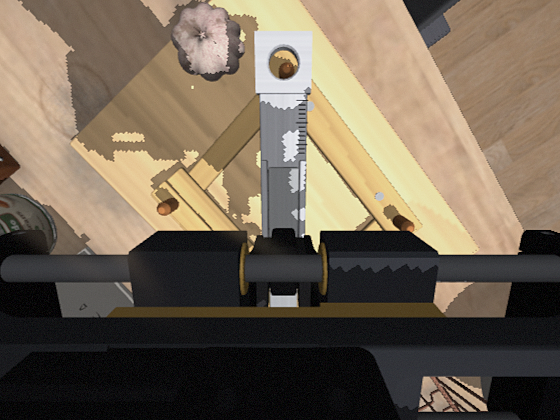

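Peg NR shows through the hole at about (286,70), FR is at (165,207) and NL at (405,224). I'll compute the offset.

```bash
python3 - <<'E'
from h import *
cal=vision.get_calibration("wrist"); o=sensors.get_obs(); T=o['tool_pos'];y=np.radians(o['tool_rot'][2])
tx=np.array([np.cos(y),np.sin(y)]);ty=np.array([np.sin(y),-np.cos(y)])
def t(u,v,z):
    p=onz(cal,u,v,z)[:2]-T[:2]; return (1000*np.array([p@tx,p@ty])).round(1)
im=cv2.imread("pics/w14.png"); crop("w14c.png",im,240,20,330,110,6)
print('eye',t(284,62,.1085),'eye corners',t(255.5,32,.1085),t(312,93,.1085))
print('NR top',t(286,71,.056),'FR top',t(163,209,.056),'NL top',t(409,228,.056))
NR=np.array([.468,.1052]); d=NR-T[:2]; print('NR from w1',1000*d@tx,1000*d@ty)
FL=np.array([.5987,.291]); d=FL-T[:2]; print('FL from w1',1000*d@tx,1000*d@ty)
E
```

```text
eye [   0.  -106.7] eye corners [ -15.7 -121.8] [ 16.2 -90.3]
NR top [   1.7 -113. ] FR top [-99.   -8.9] NL top [104.4   7.5]
NR from w1 1.9086375681700938 -113.1986742666436
FL from w1 2.059155946461007 113.96670017281137
```

View pics/w14c.png

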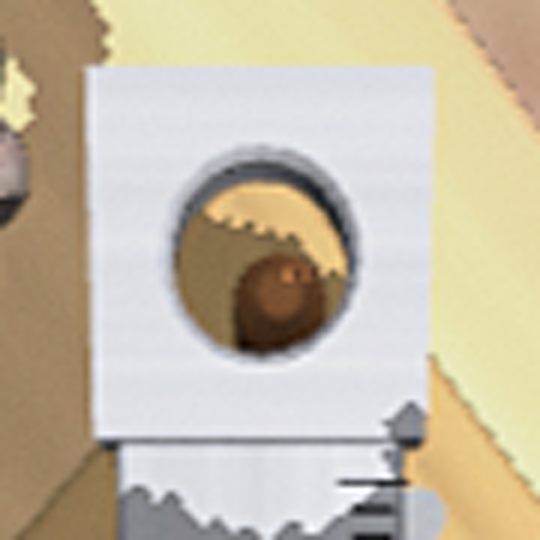

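```bash
python3 -m inch '{"dp":[[0.0015,-0.0064,0.005],[0,0,0.012],[0,0,0.011],[0,0,0.003],[0,0,0]],"turn":[0,0,0,0,0]}'; python3 avg.py 1 side s15; python3 avg.py 1 wrist w15; python3 - <<'E'
from h import *
cal=vision.get_calibration("wrist"); o=sensors.get_obs(); T=o['tool_pos'];y=np.radians(o['tool_rot'][2])
tx=np.array([np.cos(y),np.sin(y)]);ty=np.array([np.sin(y),-np.cos(y)])
print(T)
im=cv2.imread("pics/w15.png"); crop("w15c.png",im,240,20,330,110,6)
E
```

```text
time_s: 13.2
tool_pos: [0.53, 0.1924, 0.0941]
tool_rot: [-180.0, -0.0, 144.9]
force: [0.2, -0.8, -1.9]
grip_width: 0.0139
F mean [ 0.15 -0.79 -1.93] tool x -0.58 y -0.56  sd 0.00 M [ 0.077  0.042 -0.053] [0.53   0.1924 0.0941] [-1.7997e+02 -2.0000e-02  1.4490e+02] 13.2 0.013863971288070178
F mean [ 0.05  0.64 -1.52] tool x 0.33 y 0.55  sd 0.00 M [ 0.137  0.077 -0.003] [0.5303 0.1925 0.0946] [179.99   0.   144.9 ] 13.25 0.013450011737348666
[0.5304834  0.1925414  0.09486276]
```

View pics/w15c.png

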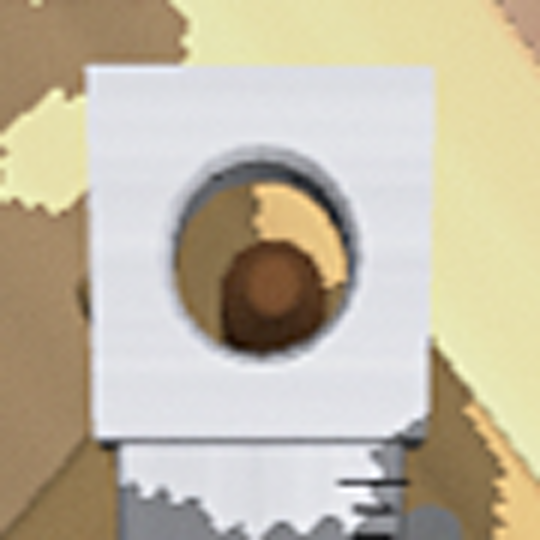

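View pics/s15c.png

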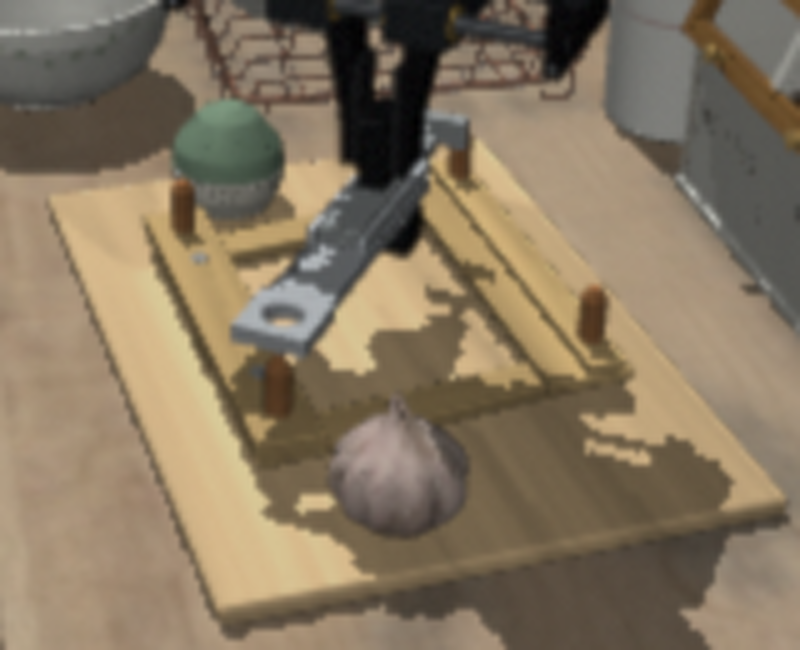

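```bash
python3 - <<'E'
from h import *
cal=vision.get_calibration("wrist"); o=sensors.get_obs(); T=o['tool_pos'];y=np.radians(o['tool_rot'][2])
tx=np.array([np.cos(y),np.sin(y)]);ty=np.array([np.sin(y),-np.cos(y)])
def t(u,v,z):
    p=onz(cal,u,v,z)[:2]-T[:2]; return (1000*np.array([p@tx,p@ty])).round(1)
print(t(284,62,.077),t(284,61.7,.077),'peg',t(285,67.3,.056))
E
```

```text
[   0.  -106.9] [   0.  -107.1] peg [   0.7 -108.8]
```

```bash
python3 -m inch '{"dp":[[0.0006,-0.0017,0.004],[0,0,0.005],[0,0,0.006],[0,0,0]],"turn":[0,0,0,0]}'; python3 avg.py 1 side s16;python3 avg.py 1 wrist w16; python3 - <<'E'
from h import *
im=cv2.imread("pics/w16.png"); crop("w16c.png",im,240,20,330,110,6)
E
```

```text
time_s: 13.8
tool_pos: [0.5281, 0.1911, 0.0788]
tool_rot: [-179.9, -0.0, 144.9]
force: [-0.2, 0.0, -2.3]
grip_width: 0.014
F mean [-0.18  0.03 -2.29] tool x 0.17 y -0.08  sd 0.00 M [0.106 0.068 0.011] [0.5281 0.1911 0.0788] [-1.7993e+02 -4.0000e-02  1.4490e+02] 13.8 0.013957114389098798
F mean [-0.46  0.6  -2.81] tool x 0.72 y 0.22  sd 0.00 M [ 0.109  0.029 -0.01 ] [0.5284 0.1913 0.0792] [-1.7997e+02 -2.0000e-02  1.4490e+02] 13.85 0.013547707720867766
```

View pics/w16c.png

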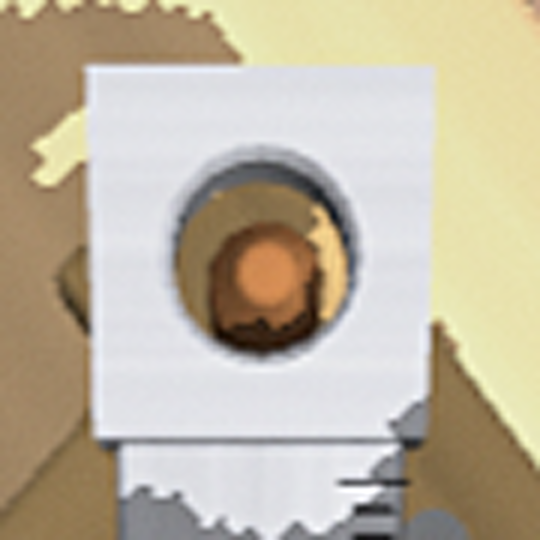

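View pics/s16c.png

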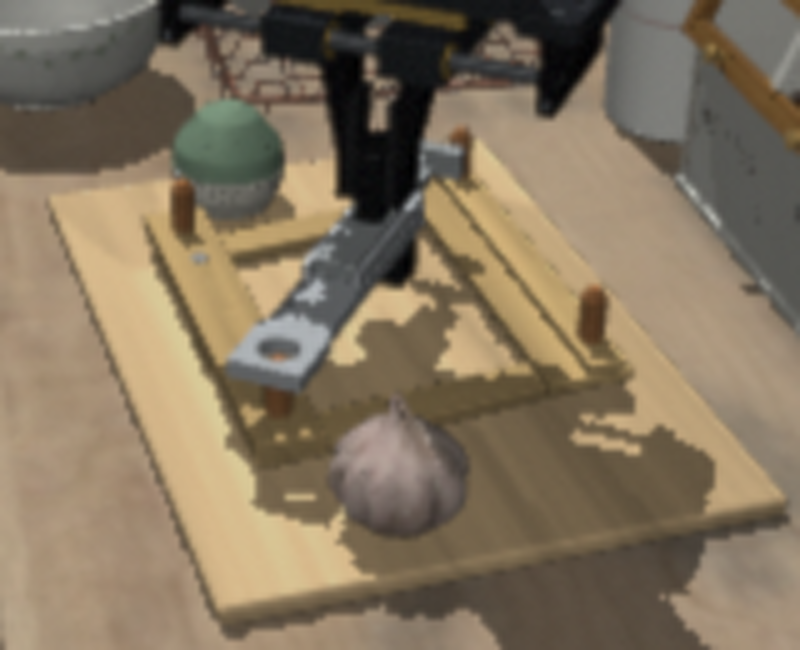

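The peg is centred and entering the hole. I'll lower the last 23 mm gently.

```bash
python3 -m inch '{"dp":[[0,0.0004,0.005],[0,0,0.005],[0,0,0.005],[0,0,0.004],[0,0,0]],"turn":[0,0,0,0,0]}'; python3 -m inch '{"dp":[[0,0,0.002],[0,0,0.001],[0,0,0]],"turn":[0,0,0]}'; python3 avg.py 3 side s17;python3 avg.py 1 wrist w17
```

```text
time_s: 14.52
tool_pos: [0.5286, 0.1915, 0.0601]
tool_rot: [-180.0, -0.0, 144.9]
force: [-0.5, -0.2, -2.3]
grip_width: 0.0136
time_s: 14.9
tool_pos: [0.5289, 0.1917, 0.0576]
tool_rot: [180.0, 0.0, 144.9]
force: [-0.4, 0.2, -2.3]
grip_width: 0.0136
F mean [-0.42 -0.07 -2.5 ] tool x 0.30 y -0.30  sd 0.19 M [ 0.093  0.053 -0.009] [0.529  0.1917 0.0577] [1.7999e+02 1.0000e-02 1.4490e+02] 15.0 0.013951640541874217
F mean [ 0.19  0.1  -3.04] tool x -0.09 y 0.19  sd 0.00 M [0.036 0.043 0.027] [0.529  0.1917 0.0577] [1.7998e+02 1.0000e-02 1.4490e+02] 15.05 0.013681927622784237
```

View pics/s17c.png

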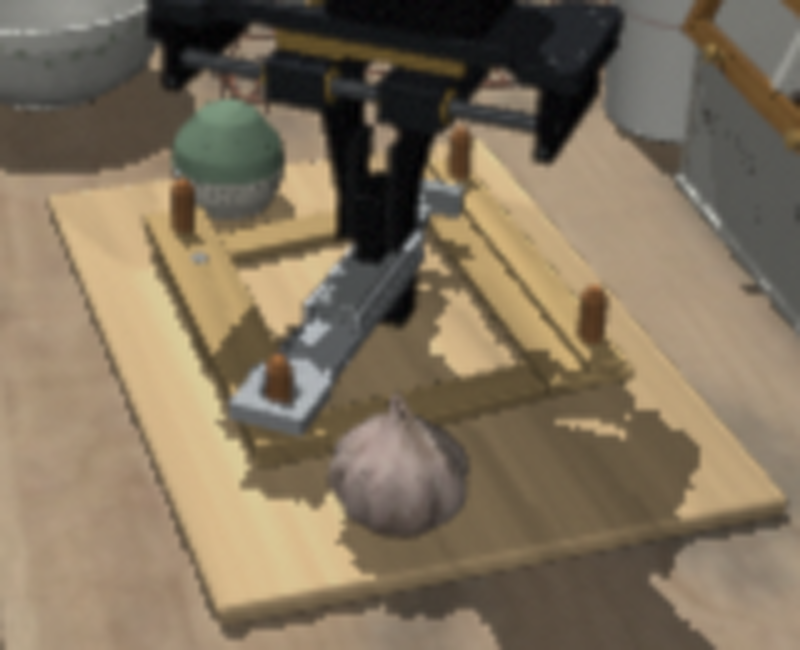

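View pics/w17.png

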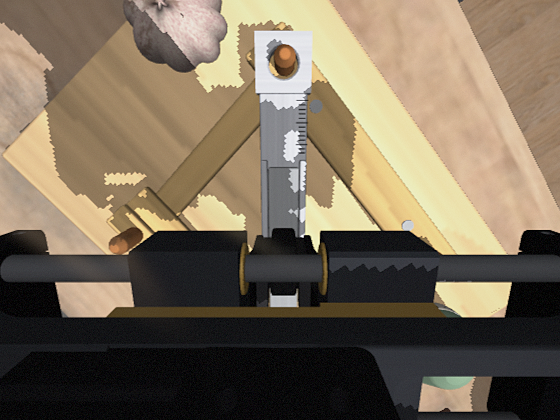

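```bash
python3 -m inch '{"dp":[[0,0,0.001],[0,0,0.0007],[0,0,0]],"turn":[0,0,0]}'; python3 avg.py 4 side s18
```

```text
time_s: 15.48
tool_pos: [0.5289, 0.1917, 0.0558]
tool_rot: [-180.0, -0.0, 144.9]
force: [-1.0, 1.0, -2.1]
grip_width: 0.0139
F mean [-0.49 -0.02 -2.41] tool x 0.39 y -0.30  sd 0.50 M [ 0.088  0.021 -0.007] [0.5289 0.1917 0.0559] [180.    0.  144.9] 15.625 0.013687258511233556
```

```bash
python3 -m inch '{"dp":[[0,0,0.0006],[0,0,0]],"turn":[0,0]}'; python3 avg.py 4 side s19; python3 -m inch '{"dp":[[0,0,0.0005],[0,0,0]],"turn":[0,0]}'; python3 avg.py 4 wrist w19
```

```text
time_s: 15.92
tool_pos: [0.529, 0.1917, 0.0556]
tool_rot: [180.0, 0.0, 144.9]
force: [-0.5, -0.5, -0.4]
grip_width: 0.0136
F mean [-0.43 -0.15  0.37] tool x 0.26 y -0.37  sd 0.40 M [0.03  0.261 0.006] [0.529  0.1917 0.0556] [1.7998e+02 1.0000e-02 1.4489e+02] 16.075 0.013787705701126043
time_s: 16.38
tool_pos: [0.5294, 0.192, 0.0555]
tool_rot: [179.9, 0.0, 144.9]
force: [-1.7, -0.8, 5.7]
grip_width: 0.0137
F mean [-1.3  -0.61  5.4 ] tool x 0.71 y -1.25  sd 0.30 M [0.036 0.48  0.034] [0.5293 0.192  0.0555] [1.7994e+02 3.0000e-02 1.4490e+02] 16.525 0.013645704483918452
```

View pics/s19c.png

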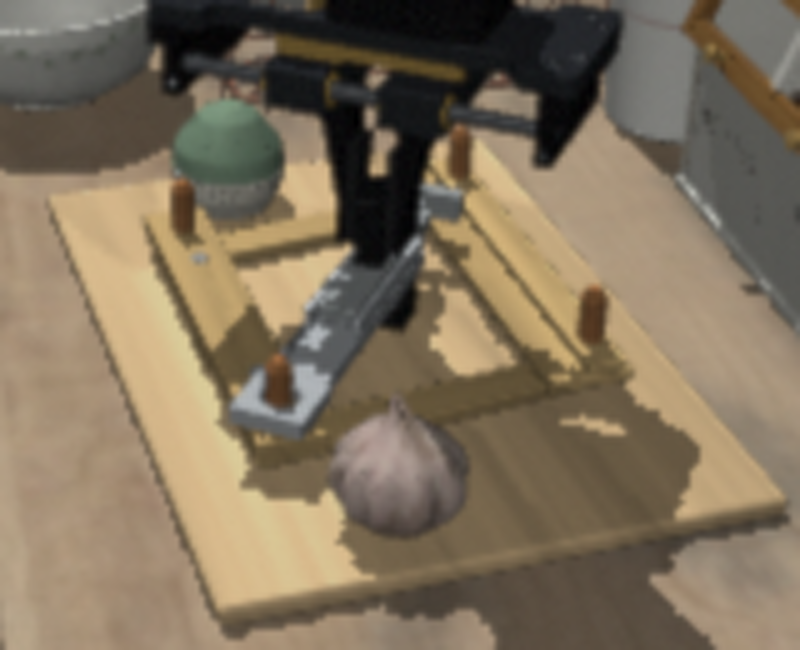

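View pics/w19.png

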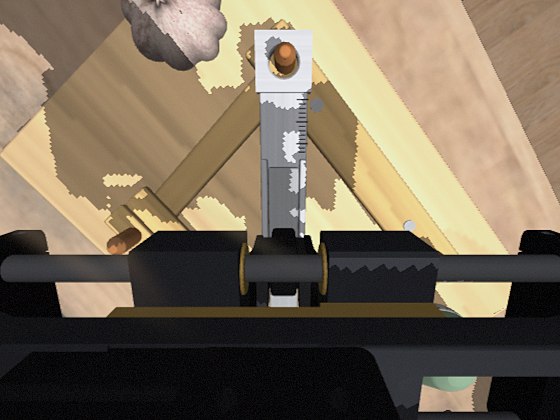

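The eye is around the peg and the rule is pressing down slightly too much. I'll ease up 0.4 mm, then slide out. Contact is expected at about 45 mm.

```bash
python3 -m inch '{"dp":[[0,0,-0.0004],[0,0.003,0],[0,0.006,0],[0,0.006,0],[0,0.006,0],[0,0.006,0],[0,0.005,0],[0,0,0]],"turn":[0,0,0,0,0,0,0,0]}'; python3 avg.py 5 side s20
```

```text
time_s: 17.58
tool_pos: [0.5481, 0.2188, 0.0555]
tool_rot: [179.9, 0.0, 144.9]
force: [0.6, 0.7, 4.7]
grip_width: 0.0136
F mean [0.57 0.75 4.54] tool x -0.04 y 0.94  sd 0.55 M [ 0.283  0.133 -0.001] [0.5478 0.2183 0.0555] [1.7993e+02 3.0000e-02 1.4491e+02] 17.775 0.013517995621031268
```

View pics/s20c.png

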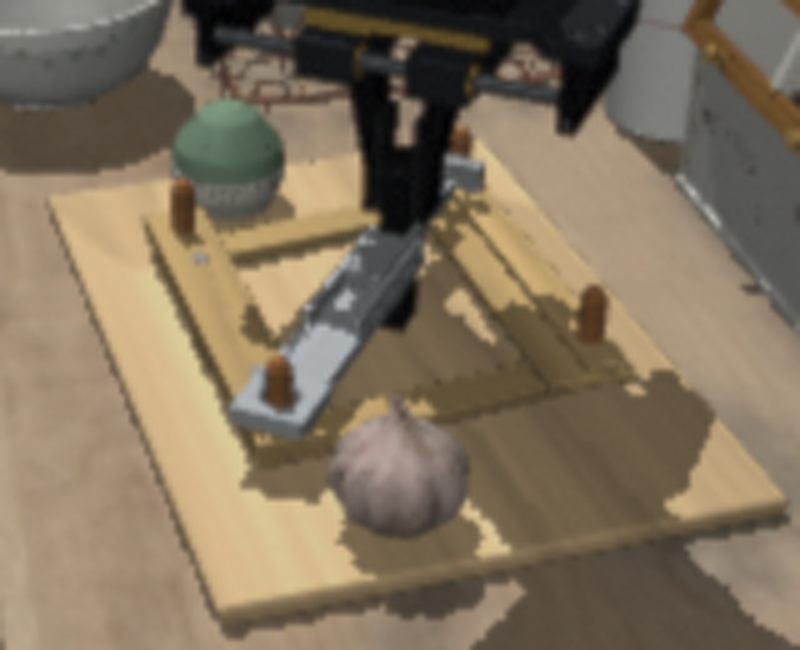

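```bash
python3 -m inch '{"dp":[[0,0.003,-0.0003],[0,0.003,0],[0,0.002,0],[0,0,0],[0,0,0]],"turn":[0,0,0,0,0]}'; python3 avg.py 5 side s21
```

```text
time_s: 18.45
tool_pos: [0.5518, 0.224, 0.0554]
tool_rot: [-180.0, -0.0, 144.9]
force: [-0.6, 0.3, 5.0]
grip_width: 0.0136
F mean [-0.79  0.08  5.01] tool x 0.69 y -0.39  sd 0.51 M [-0.044  0.308 -0.004] [0.5518 0.224  0.0554] [-179.96   -0.    144.89] 18.65 0.013374961189607347
```

View pics/s21c.png

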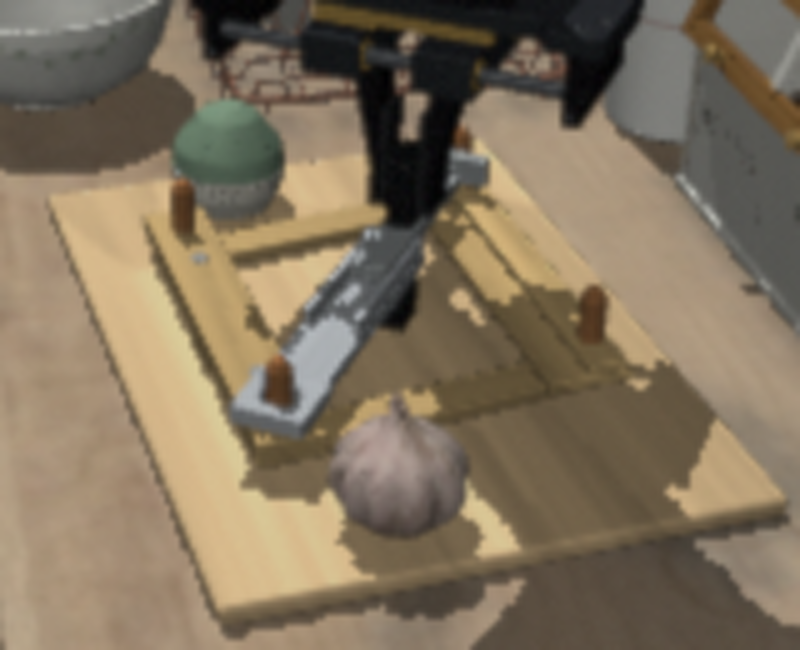

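```bash
python3 -m inch '{"dp":[[0,0.0015,-0.0004],[0,0.0015,0],[0,0,0]],"turn":[0,0,0]}'; python3 avg.py 5 wrist w22;  python3 -m inch '{"dp":[[0,0.001,0],[0,0,0]],"turn":[0,0]}'; python3 avg.py 5 side s22
```

```text
time_s: 19.08
tool_pos: [0.5536, 0.2267, 0.0555]
tool_rot: [-180.0, 0.0, 144.9]
force: [-0.0, -1.8, 1.3]
grip_width: 0.0139
F mean [-0.12 -1.08  1.14] tool x -0.52 y -0.95  sd 0.41 M [-0.147  0.126  0.017] [0.5535 0.2266 0.0555] [-179.98   -0.    144.89] 19.275 0.01371077658292125
time_s: 19.58
tool_pos: [0.5541, 0.2275, 0.0556]
tool_rot: [-180.0, -0.0, 144.9]
force: [0.6, -1.3, 0.3]
grip_width: 0.0138
F mean [ 0.18 -0.89 -0.6 ] tool x -0.66 y -0.62  sd 0.68 M [-0.159  0.063  0.021] [0.554  0.2276 0.0556] [-1.7999e+02 -1.0000e-02  1.4490e+02] 19.775 0.013373305668449366
```

```bash
python3 -m inch '{"dp":[[0,0.001,0],[0,0,0]],"turn":[0,0]}'; python3 avg.py 5 wrist w23;  python3 -m inch '{"dp":[[0,0.0008,0],[0,0,0]],"turn":[0,0]}'; python3 avg.py 5 side s23
```

```text
time_s: 20.08
tool_pos: [0.5544, 0.2284, 0.0556]
tool_rot: [-180.0, -0.0, 144.9]
force: [-1.4, -2.3, -1.1]
grip_width: 0.0137
F mean [-1.07 -1.3  -1.69] tool x 0.13 y -1.67  sd 0.65 M [-0.18   0.284  0.007] [0.5544 0.2284 0.0556] [-1.7997e+02 -2.0000e-02  1.4490e+02] 20.275 0.014053196364311928
time_s: 20.58
tool_pos: [0.5549, 0.2289, 0.0556]
tool_rot: [-179.9, -0.0, 144.9]
force: [-2.3, -3.2, -1.7]
grip_width: 0.0139
F mean [-2.52 -2.32 -1.95] tool x 0.73 y -3.35  sd 0.75 M [-0.383  0.504  0.043] [0.5549 0.2289 0.0557] [-1.7996e+02 -2.0000e-02  1.4490e+02] 20.775 0.013713900959920424
```

View pics/s23c.png

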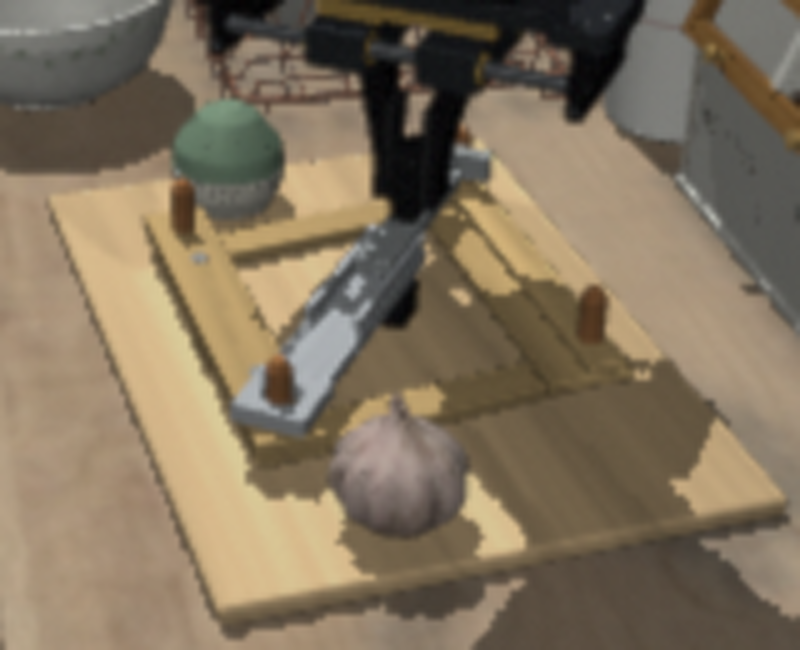

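View pics/w23.png

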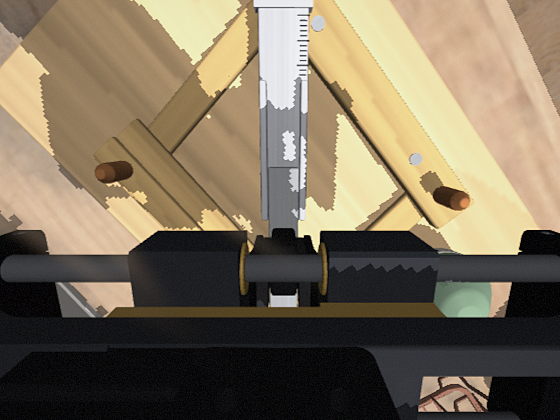

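```bash
python3 -m inch '{"dp":[[0,0.0006,0],[0,0,0],[0,0,0]],"turn":[0,0,0]}'; python3 avg.py 8 side s24
```

```text
time_s: 21.2
tool_pos: [0.5552, 0.2292, 0.0556]
tool_rot: [-179.9, -0.0, 144.9]
force: [-4.0, -3.6, -2.0]
grip_width: 0.0135
F mean [-3.45 -3.56 -2.13] tool x 0.77 y -4.90  sd 0.54 M [-0.693  0.837  0.056] [0.5552 0.2292 0.0556] [-1.7994e+02 -2.0000e-02  1.4489e+02] 21.55 0.013538771777139429
```

View pics/s24c.png

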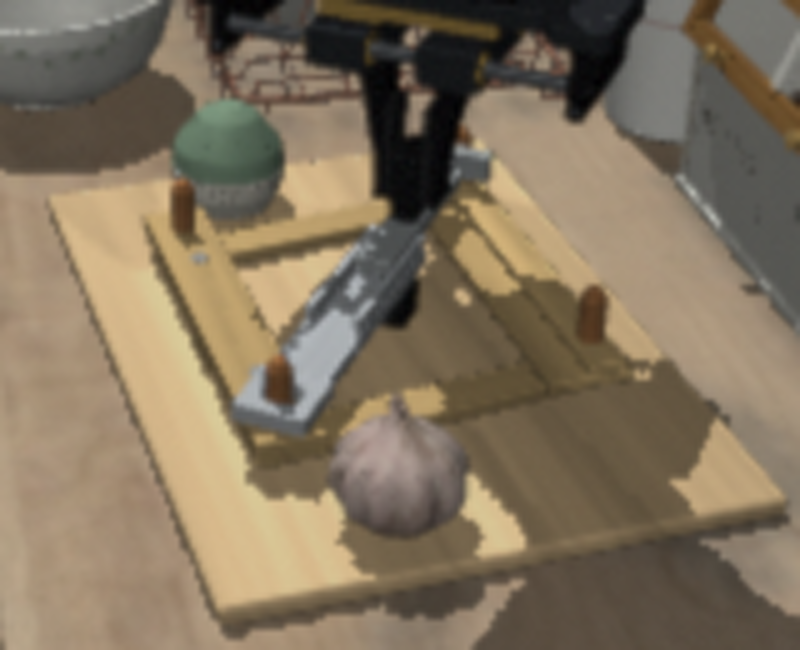

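Second diagonal: about 4 N held for 0.7 s, and the side view shows the eye flush on the near rail. The readings differ by about 22 mm, which puts the far rail about 15 mm to the left, in agreement with vision (15.0 to 15.6 mm). Now I'll retract, release and lift.

```bash
python3 -m inch '{"dp":[[0,-0.004,0],[0,-0.007,0],[0,-0.007,0],[0,-0.007,0],[0,-0.007,0],[0,-0.006,0],[0,-0.004,0],[0,0,0]],"turn":[0,0,0,0,0,0,0,0]}'; python3 avg.py 2 wrist w25; python3 -m inch '{"dp":[[0,0,0],[0,0,0],[0,0,0],[0,0,0]],"turn":[0,0,0,0]}' -0.2; python3 avg.py 2 side s25
```

```text
time_s: 22.6
tool_pos: [0.5311, 0.1947, 0.0558]
tool_rot: [-180.0, -0.0, 144.9]
force: [0.2, -0.6, -1.9]
grip_width: 0.0135
F mean [ 0.24 -0.51 -2.25] tool x -0.49 y -0.28  sd 0.08 M [ 0.11   0.067 -0.005] [0.5312 0.1949 0.0558] [-1.7996e+02 -1.0000e-02  1.4489e+02] 22.65 0.013702451043183333
time_s: 23.2
tool_pos: [0.5315, 0.1953, 0.056]
tool_rot: [180.0, 0.0, 144.9]
force: [-0.6, -0.3, 0.1]
grip_width: 0.0457
F mean [-0.58  0.06 -0.06] tool x 0.51 y -0.28  sd 0.35 M [0.053 0.056 0.016] [0.5315 0.1953 0.056 ] [1.7999e+02 1.0000e-02 1.4490e+02] 23.25 0.04799429280834418
```

View pics/s25c.png

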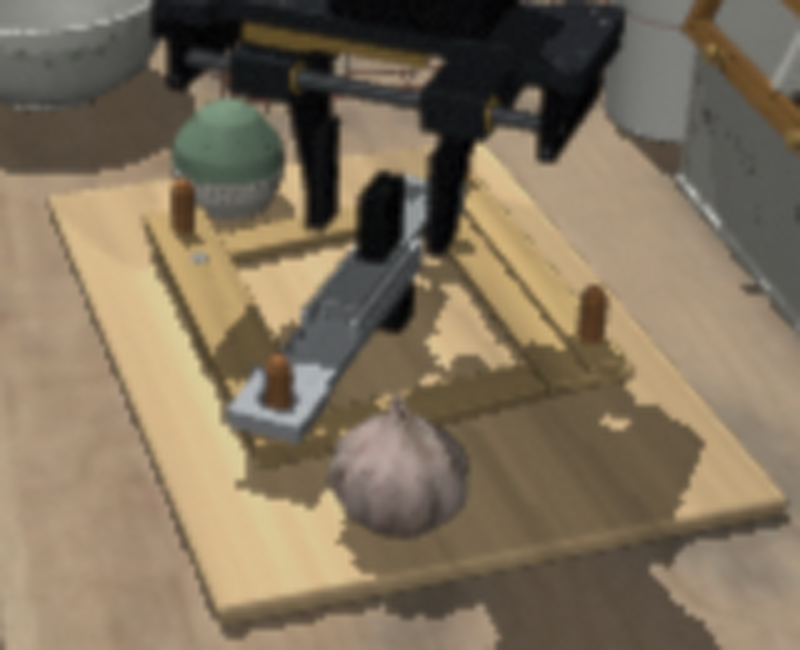

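View pics/w25.png

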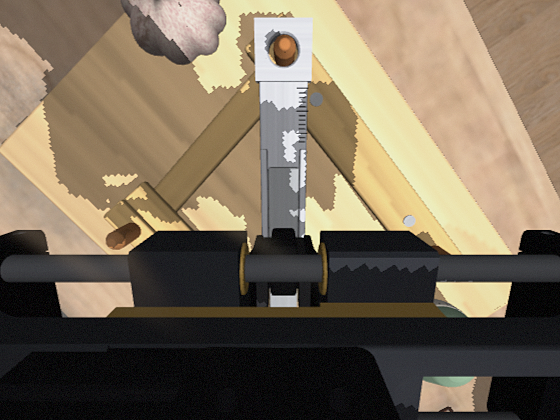

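```bash
python3 -m inch '{"dp":[[0,0,-0.004],[0,0,-0.012],[0,0,-0.025],[0,0,-0.03],[0,0,-0.02],[0,0,0],[0,0,0],[0,0,0]],"turn":[0,0,0,10,10,10,10,10]}'; python3 avg.py 1 side s26;python3 avg.py 1 wrist w26; python3 - <<'E'
from h import *
np.save("w26.npy",vision.get_calibration("wrist")['pose'])
E
```

```text
time_s: 24.3
tool_pos: [0.5317, 0.1954, 0.1481]
tool_rot: [179.9, -0.0, 94.6]
force: [0.3, 0.3, 0.5]
grip_width: 0.0523
F mean [0.32 0.26 0.46] tool x 0.24 y 0.34  sd 0.00 M [ 0.025  0.007 -0.049] [0.5317 0.1954 0.1481] [ 1.7992e+02 -4.0000e-02  9.4570e+01] 24.3 0.0523034717667928
F mean [ 0.09 -0.18  0.15] tool x -0.18 y 0.08  sd 0.00 M [-0.001  0.007 -0.019] [0.5317 0.1954 0.148 ] [ 1.7994e+02 -4.0000e-02  9.4270e+01] 24.35 0.05236781682589312
```

View pics/w26.png

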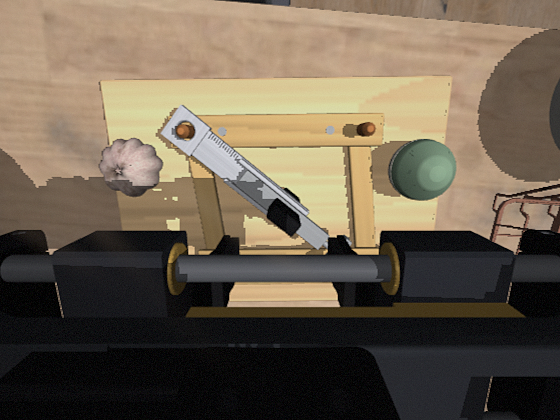

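View pics/s26c.png

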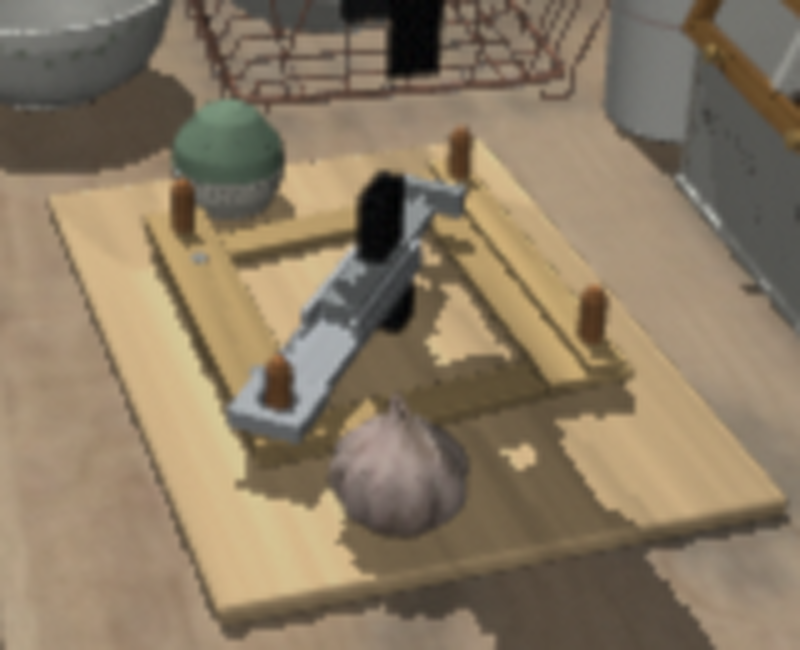

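The rule sits free with its eye on NR, and the tongue is home. Now I'll go above the far-right peg.

```bash
python3 -m inch '{"dp":[[-0.025,0.027,0],[-0.025,0.027,0],[-0.0186,0.0202,0],[0,0,0.03],[0,0,0.03],[0,0,0.015],[0,0,0]],"turn":[0,0,0,0,0,0,0]}'; python3 avg.py 1 side s27;python3 avg.py 1 wrist w27
```

```text
time_s: 25.28
tool_pos: [0.6106, 0.1332, 0.0712]
tool_rot: [-179.9, 0.0, 95.0]
force: [-0.6, -0.4, -0.2]
grip_width: 0.0521
F mean [-0.62 -0.35 -0.19] tool x -0.30 y -0.65  sd 0.00 M [ 0.039  0.009 -0.002] [0.6106 0.1332 0.0712] [-1.799e+02  2.000e-02  9.499e+01] 25.275 0.052122426886924915
F mean [0.05 0.48 0.18] tool x 0.47 y 0.09  sd 0.00 M [0.093 0.009 0.033] [0.6115 0.1334 0.0724] [ 1.7998e+02 -1.0000e-02  9.4970e+01] 25.325 0.052380119045305505
```

View pics/w27.png

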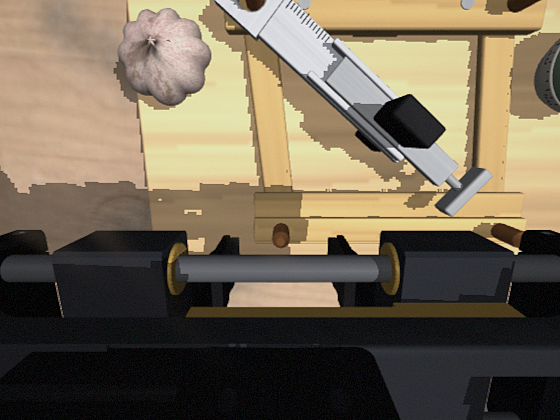

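View pics/s27c.png

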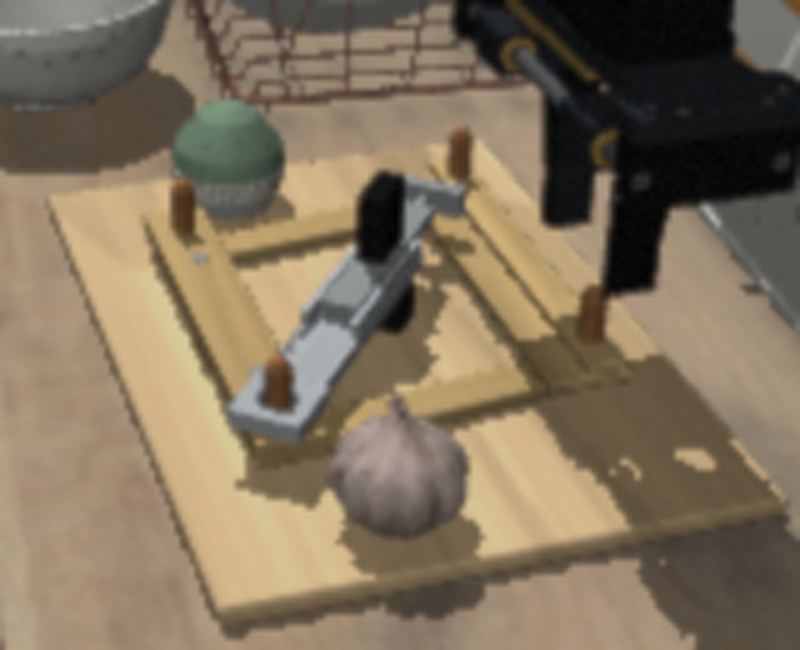

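```bash
python3 - <<'E'
from h import *
cal=vision.get_calibration("wrist"); o=sensors.get_obs(); T=o['tool_pos'];y=np.radians(o['tool_rot'][2])
tx=np.array([np.cos(y),np.sin(y)]);ty=np.array([np.sin(y),-np.cos(y)])
def t(u,v,z):
    p=onz(cal,u,v,z)[:2]-T[:2]; return (1000*np.array([p@tx,p@ty])).round(1)
print(T,proj(cal,np.r_[T[:2],.056]),t(280,232,.056),t(281,240,.056))
im=cv2.imread("pics/w27.png"); crop("w27c.png",im,250,200,350,260,6)
E
```

```text
[0.61205341 0.13348326 0.07313937] [282.48847106 240.49282341] [-1.6 -5.8] [-1.  -0.3]
```

View pics/w27c.png

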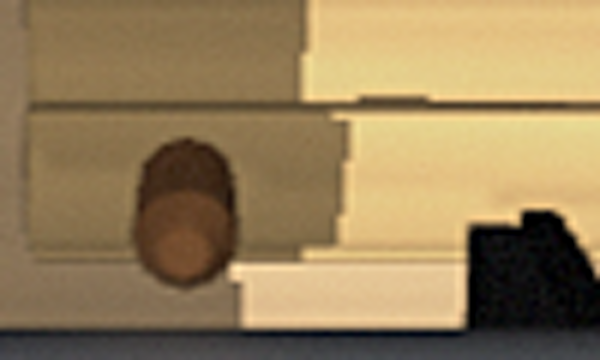

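The peg top is within 1 mm of the tool axis. I'll descend over it and close.

```bash
python3 -m inch '{"dp":[[-0.001,0,0.01],[0,0,0.012],[0,0,0.01],[0,0,0.004],[0,0,0]],"turn":[0,0,0,0,0]}';python3 avg.py 2 side s28
```

```text
time_s: 26.0
tool_pos: [0.6111, 0.1322, 0.0354]
tool_rot: [-180.0, 0.0, 94.9]
force: [-0.0, -0.0, 1.0]
grip_width: 0.052
F mean [-0.18 -0.16  0.69] tool x -0.15 y -0.19  sd 0.15 M [0.026 0.003 0.013] [0.6114 0.1323 0.0358] [180.    0.   94.9] 26.05 0.052455702171225034
```

View pics/s28c.png

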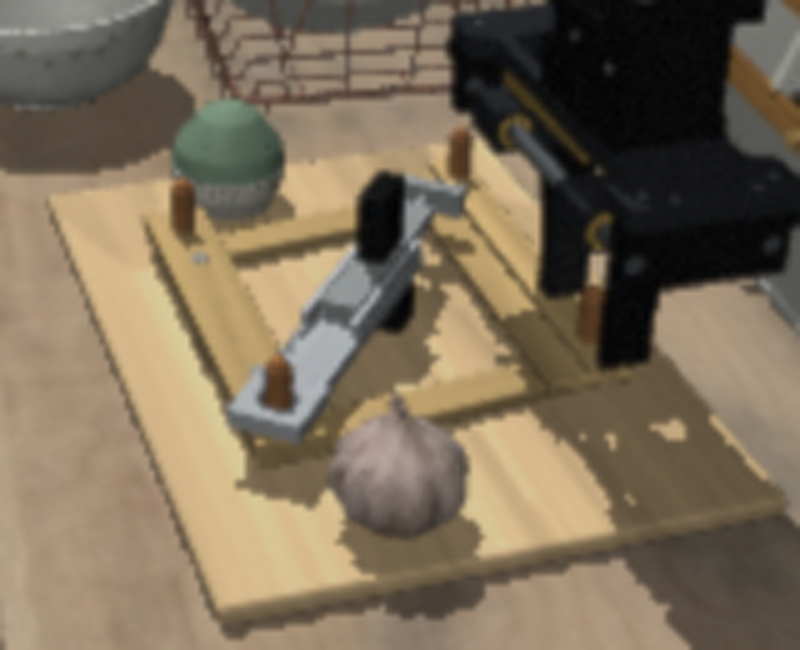

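```bash
python3 -m inch '{"dp":[[0,0,0],[0,0,0],[0,0,0],[0,0,0],[0,0,0]],"turn":[0,0,0,0,0]}' 1 35; python3 avg.py 3 side s29;  python3 -m inch '{"dp":[[-0.001,0,0],[-0.002,0,0],[-0.003,0,0],[-0.003,0,0],[-0.003,0,0],[-0.002,0,0],[0,0,0],[0,0,0]],"turn":[0,0,0,0,0,0,0,0]}'; python3 avg.py 3 side s30
```

```text
time_s: 26.72
tool_pos: [0.6114, 0.1316, 0.0359]
tool_rot: [180.0, 0.0, 94.9]
force: [0.3, 3.3, -0.4]
grip_width: 0.0103
F mean [0.21 0.58 0.08] tool x 0.56 y 0.26  sd 0.42 M [ 0.209  0.042 -0.02 ] [0.6114 0.1317 0.0359] [1.800e+02 3.000e-02 9.488e+01] 26.825 0.01024418341664388
time_s: 27.88
tool_pos: [0.612, 0.1244, 0.0359]
tool_rot: [180.0, -0.4, 95.1]
force: [0.5, 10.8, -1.6]
grip_width: 0.0107
F mean [-0.11 10.4  -1.73] tool x 10.37 y 0.82  sd 0.48 M [ 2.117  0.048 -0.008] [0.612  0.1244 0.0359] [179.97  -0.37  95.11] 27.975 0.010578681021657729
```

View pics/s30c.png

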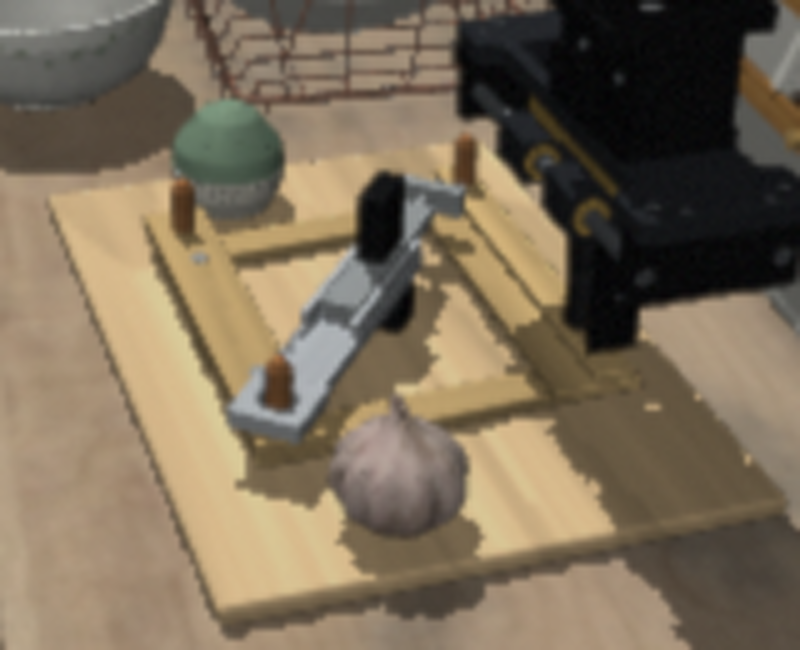

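```bash
python3 -m inch '{"dp":[[-0.002,0,0],[-0.002,0,0],[-0.002,0,0],[-0.001,0,0],[0,0,0],[0,0,0]],"turn":[0,0,0,0,0,0]}'; python3 avg.py 3 side s31
```

```text
time_s: 28.78
tool_pos: [0.6125, 0.1176, 0.0359]
tool_rot: [180.0, -0.4, 95.1]
force: [0.6, 9.8, -2.3]
grip_width: 0.0103
F mean [-0.15  9.69 -1.9 ] tool x 9.66 y 0.72  sd 0.53 M [ 2.164  0.061 -0.013] [0.6126 0.1175 0.0359] [179.97  -0.38  95.11] 28.875 0.010715820612301055
```

```bash
python3 -m inch '{"dp":[[-0.001,0,0],[0,0,0],[0,0,0],[0.002,0,0],[0.002,0,0],[0.002,0,0],[0,0,0]],"turn":[0,0,0,0,0,0,0]}'; python3 avg.py 3 side s32
```

```text
time_s: 29.8
tool_pos: [0.6127, 0.1168, 0.0359]
tool_rot: [180.0, -0.0, 94.9]
force: [-0.1, 3.6, 0.0]
grip_width: 0.0105
F mean [-0.07  3.89 -0.04] tool x 3.88 y 0.27  sd 0.34 M [ 0.947  0.038 -0.015] [0.6127 0.1167 0.0359] [ 1.7999e+02 -4.0000e-02  9.4900e+01] 29.9 0.010810499151810052
```

```bash
python3 -m inch '{"dp":[[0.002,0,0],[0.001,0,0],[0,0,0]],"turn":[0,0,0]}'; python3 avg.py 2 side s33; python3 -m inch '{"dp":[[0,0,0],[0,0,0],[0,0,0],[0,0,-0.01],[0,0,-0.03],[0,0,-0.04],[0,0,-0.04],[0,0,0]],"turn":[0,0,0,0,0,0,0,0]}' -0.1;  python3 avg.py 1 side s34; python3 avg.py 1 wrist w34; python3 - <<'E'
from h import *
np.save("w34.npy",vision.get_calibration("wrist")['pose'])
E
```

```text
time_s: 30.32
tool_pos: [0.6127, 0.1168, 0.0359]
tool_rot: [-180.0, 0.1, 94.8]
force: [0.2, -4.0, 0.7]
grip_width: 0.0109
F mean [-0.05 -3.63  1.06] tool x -3.61 y -0.36  sd 0.19 M [-0.803  0.009  0.009] [0.6127 0.1169 0.0359] [-1.800e+02  1.400e-01  9.481e+01] 30.375 0.010951520815713524
time_s: 31.42
tool_pos: [0.6152, 0.1201, 0.161]
tool_rot: [179.5, -0.1, 94.9]
force: [0.5, -0.5, -0.0]
grip_width: 0.0475
F mean [ 0.51 -0.52 -0.05] tool x -0.57 y 0.46  sd 0.00 M [ 0.058 -0.023 -0.012] [0.6152 0.1201 0.161 ] [ 1.7952e+02 -1.1000e-01  9.4910e+01] 31.425 0.047493721317452574
F mean [ 0.17  0.15 -0.96] tool x 0.14 y 0.19  sd 0.00 M [-0.016  0.013 -0.062] [0.6137 0.1199 0.1584] [ 1.7975e+02 -7.0000e-02  9.4910e+01] 31.475 0.047646254948163776
```

View pics/w34.png

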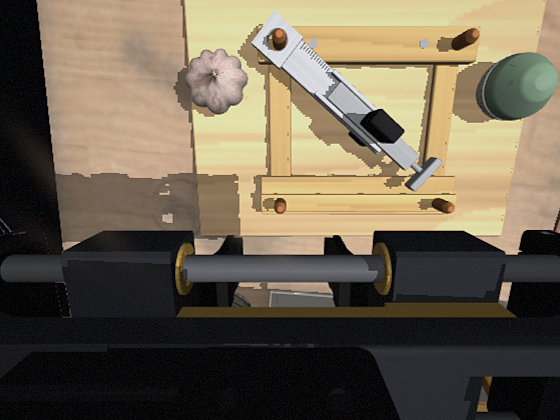

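View pics/s34c.png

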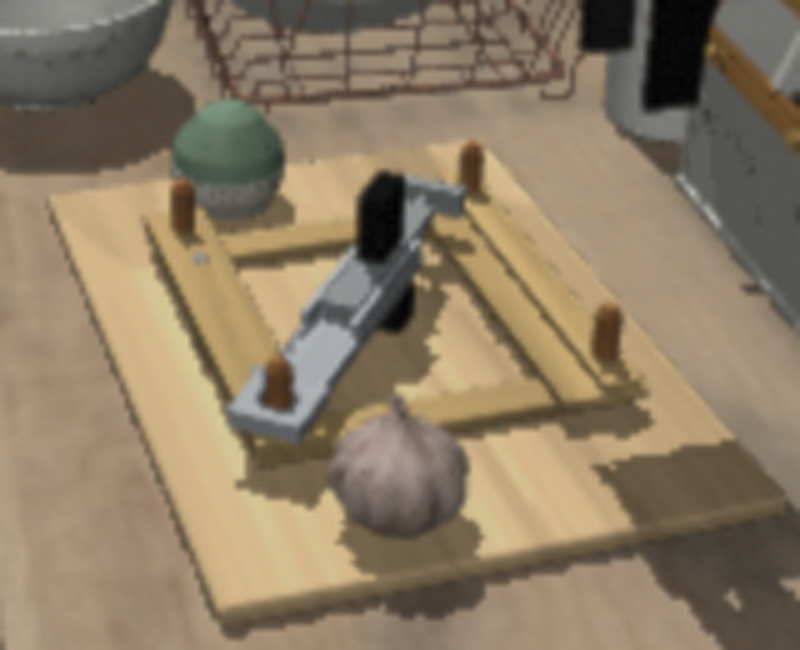

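```bash
python3 - <<'E'
from h import *
for i in range(4): vision.read_camera("side")
cal=vision.get_calibration("wrist"); np.save("w35.npy",cal['pose']); im=vision.read_camera("wrist"); cv2.imwrite("pics/w35.png",im)
crop("w35c.png",im,250,10,500,225,3.2)
print(sensors.get_obs()['tool_pos'])
E
```

```text
[0.61167881 0.11920435 0.15458234]
```

View pics/w35c.png

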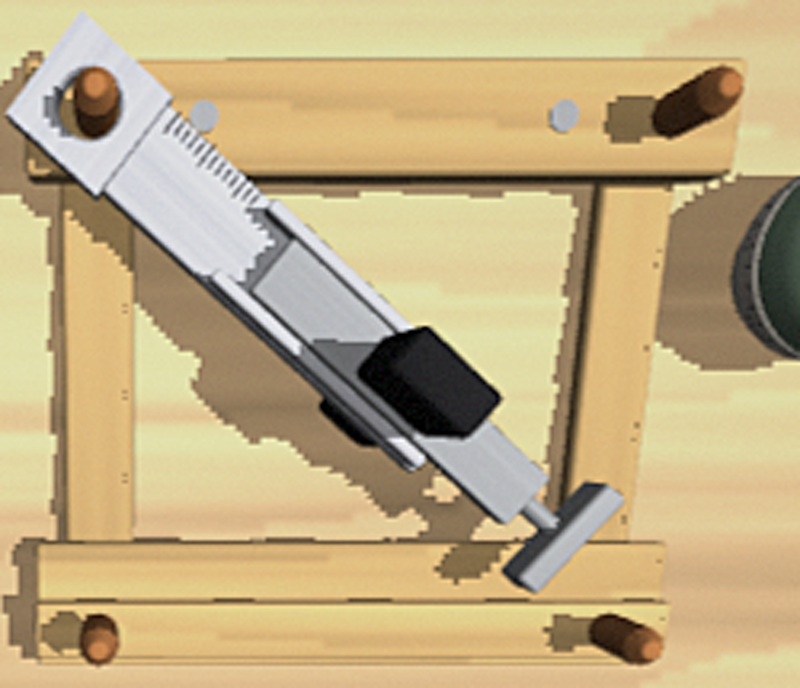

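The peg tops in the crop are at NR (97,82), NL (727,84), FL (650,650) and FR (100,652).

```bash
python3 - <<'E'
from h import *
cal=dict(K=vision.get_calibration("wrist")["K"],pose=np.load("w35.npy"))
P={k:onz(cal,250+a/3.2,10+b/3.2,.056)[:2] for k,(a,b) in dict(NR=(97,82),NL=(726,84),FL=(650,650),FR=(100,652)).items()}
print({k:v.round(4) for k,v in P.items()})
def rep(P):
    ey=(P['NL']-P['NR'])/np.linalg.norm(P['NL']-P['NR']);ex=np.array([ey[1],-ey[0]])
    d=(P['FL']+P['FR']-P['NL']-P['NR'])/2
    print('near %.4f far %.4f depth %.4f shift %.4f'%(np.linalg.norm(P['NL']-P['NR']),np.linalg.norm(P['FL']-P['FR']),d@ex,d@ey),'d1 %.4f d2 %.4f'%(np.linalg.norm(P['NL']-P['FR']),np.linalg.norm(P['NR']-P['FL'])))
rep(P)
f=lambda a,b:(250+a/3.2,10+b/3.2)
# rail ends at frame top .030: near rail corners, far batten ends; side rail slope
print(onz(cal,*f(745,60),.03)[:2],onz(cal,*f(735,175),.03)[:2],onz(cal,*f(664,545),.024)[:2],onz(cal,*f(38,545),.024)[:2])
E
```

```text
{'NR': array([0.4667, 0.105 ]), 'NL': array([0.4537, 0.263 ]), 'FL': array([0.6002, 0.2769]), 'FR': array([0.6143, 0.1181])}
near 0.1585 far 0.1594 depth 0.1476 shift 0.0014 d1 0.2163 d2 0.2176
[0.43813739 0.2815574 ] [0.46689519 0.28594775] [0.57251692 0.29351611] [0.58930629 0.0961611 ]
```

Vision puts the residual shift at about +1.4 mm. I'll clear the arm and recheck with the top camera.

```bash
python3 -m inch '{"dp":[[0,0,-0.03],[0,0,-0.03],[0,-0.05,0],[0,-0.055,0],[0,-0.05,0],[0,0,0]],"turn":[0,0,0,0,0,0]}'; python3 -m inch '{"dp":[[0.04,-0.008,0],[0.045,-0.01,0],[0.045,-0.01,0],[0.045,-0.01,0],[0.045,-0.01,0],[0.045,-0.01,0],[0.04,-0.01,0],[0,0,0]],"turn":[0,0,0,0,0,0,0,0]}'; python3 - <<'E'
from h import *
t=vision.read_camera("top"); cv2.imwrite("pics/top40.png",t); crop("top40c.png",t,160,145,360,305,4)
s=vision.read_camera("side"); crop("side40c.png",s,210,165,370,295,5)
E
```

```text
time_s: 32.52
tool_pos: [0.4548, 0.1059, 0.2153]
tool_rot: [-179.9, -0.0, 95.0]
force: [0.6, -0.3, 0.9]
grip_width: 0.0476
time_s: 33.52
tool_pos: [0.3623, 0.408, 0.2149]
tool_rot: [-179.9, -0.1, 95.2]
force: [-0.7, 0.1, 0.1]
grip_width: 0.0479
```

View pics/top40c.png

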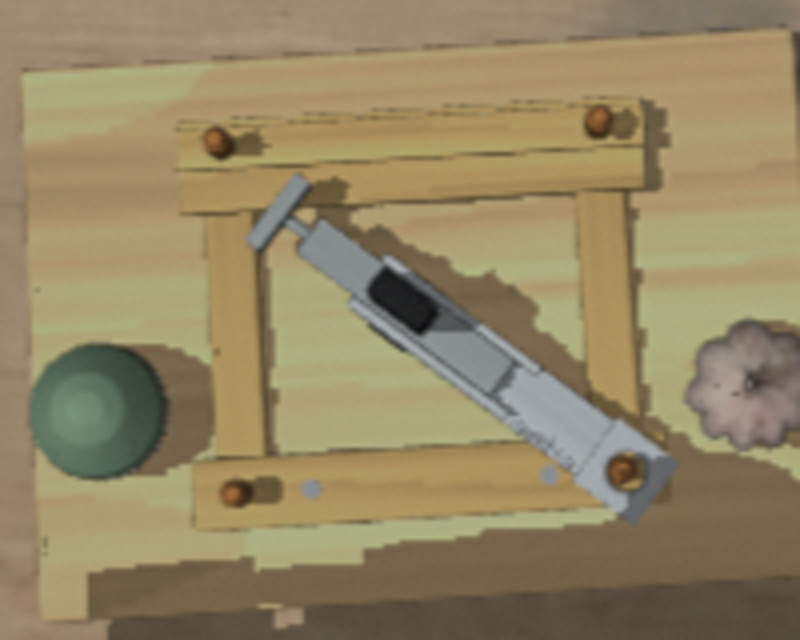

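View pics/side40c.png

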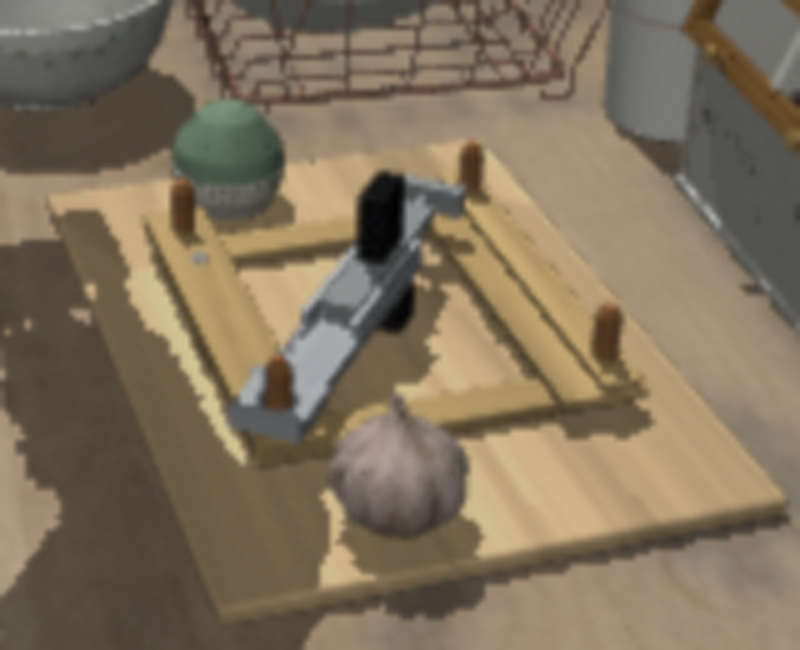

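```bash
python3 - <<'E'
from h import *
cal=vision.get_calibration("top"); im=cv2.imread("pics/top40.png"); hsv=cv2.cvtColor(im,cv2.COLOR_BGR2HSV)
m=((hsv[...,0]<=17)&(hsv[...,1]>145)&(hsv[...,2]>30)&(hsv[...,2]<190)).astype(np.uint8)
m[:145]=0;m[305:]=0;m[:,:160]=0;m[:,330:]=0
n,l,s,c=cv2.connectedComponentsWithStats(m); P={}
for i in range(1,n):
    if s[i,4]>12:
        k=('N' if c[i][1]>220 else 'F')+('L' if c[i][0]<260 else 'R'); P[k]=onz(cal,*c[i],.05)[:2]; print(k,s[i],c[i].round(2))
ey=(P['NL']-P['NR'])/np.linalg.norm(P['NL']-P['NR']);ex=np.array([ey[1],-ey[0]])
d=(P['FL']+P['FR']-P['NL']-P['NR'])/2
print('depth %.4f shift %.4f d1 %.4f d2 %.4f'%(d@ex,d@ey,np.linalg.norm(P['NL']-P['FR']),np.linalg.norm(P['NR']-P['FL'])))
f=lambda a,b:(160+a/4,145+b/4)
print('eye',np.mean([onz(cal,*f(*q),.038)[:2] for q in [(613,420),(677,463),(632,523),(570,478)]],axis=0),P['NR'])
E
```

```text
FR [307 172   6   7  31] [309.03 174.9 ]
FL [211 177   7   7  31] [213.81 180.19]
NR [313 259   6   7  28] [315.   262.14]
NL [215 266   7   5  29] [218.21 267.93]
depth 0.1456 shift 0.0007 d1 0.2151 d2 0.2162
eye [0.46429105 0.10267649] [0.46507936 0.10468663]
```

```bash
python3 - <<'E'
from h import *
print(env.sign_off())
E
```

```text
the job is handed in; nothing more can be done
None
```

I measured both diagonals, shifted the far rail square and handed the job in at about 34 s. The hand-in reported no verdict.

- **Measuring:** Each diagonal was pressed at about 4 N and held for more than half a second. That force comes from the wrist sensor after taking off its drift, so allow about ±1 N. I saw no sign of the rail moving while measuring.
- **Out of square:** The two readings differed by about 22 mm, meaning the far rail stood about 15 mm too far left. The camera views agreed, at 15.0 to 15.6 mm.
- **Correction:** I put the rule down with its eye over the near-right peg, tongue home, and released it. Then I moved the far rail right by the far-right peg.
- **Last checks:** The remaining shift measured +1.4 mm by the wrist camera and +0.7 mm by the top camera. The two disagree slightly, but both are inside the 4 mm limit. The eye is about 2 mm from the near-right peg's centre and looks flat on the rail in the side view. The timer and garlic look unmoved, and the arm is clear of everything.

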